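# Pack up the desk into the lidded keepsake box

### The job

The desk is being cleared for a move: lift the lid off the plywood keepsake box by its knob and lay it flat, knob up, roughly centred on the cork mat. Then stand every one of the keepsakes that are on the desk (dictionary, card box, tin, jar, clock, domino case; one or two of them are missing) upright in the box, side by side in one snug row on its floor, and only then put the lid back on, squarely and fully home. Do not disturb the mug, stapler, calculator, tape dispenser or hole punch.

Things in the scene. Friction and masses are not known exactly. Their poses are not given: they have to be found in the camera images.
- box: Open plywood box, fixed on the desk, left or right. Origin: centre of underside; z up. Outside 288 mm (x) by 86 mm (y); floor 6 mm thick. END walls (at -x and +x, 10 mm thick) are tall, tops 94 mm above the desk; long SIDE walls (8 mm thick) are low, tops at 30 mm. Inside 268 mm (x from -134 to +134) by 70 mm (y from -35 to +35): room for one row of things.
- mat: Thin cork mat lying fixed on the desk, 320 mm (its x) by 130 mm (its y), 3 mm thick, where the lid is set aside. Origin: centre of its underside. On the other side of the desk from the box.
- lid: Loose wooden cap lid, 308 (x) by 106 mm (y), 250 g: 8 mm plate, 12 mm deep skirt below (4 mm play round the box). In its middle the knob, a dark bar 45 mm along x, 24 mm wide along y, from 20 to 52 mm above the origin. Origin: centre of the skirt's lower edge; z up. Shut (as at the start): origin 82 mm above the box's, plate on both end walls, x axes parallel, either way round.
- dictionary: To be packed: a small thick hardback dictionary, grey cloth cover with cream page edges, standing on end. 34 mm thick (its x) by 62 mm wide (its y) by 84 mm tall (its z). Origin: centre of its underside; z up. Rigid, straight sides, under 0.4 kg. May be absent (then None from the very start).
- card_box: To be packed: a brown cardboard index-card box with a dark seam round it, standing. 44 mm thick (its x) by 62 mm wide (its y) by 80 mm tall (its z). Origin: centre of its underside; z up. Rigid, straight sides, under 0.4 kg. May be absent (then None from the very start).
- tin: To be packed: a bare metal round tin with a closed lid, standing. 62 mm diameter, 78 mm tall. Origin: centre of its underside; z up. Rigid, straight sides, under 0.4 kg. May be absent (then None from the very start).
- jar: To be packed: a white ceramic round jar with a cork-coloured closed top, standing. 58 mm diameter, 72 mm tall. Origin: centre of its underside; z up. Rigid, straight sides, under 0.4 kg. May be absent (then None from the very start).
- clock: To be packed: a dark wooden desk clock with a round paper dial on one broad face, standing. 50 mm thick (its x) by 60 mm wide (its y) by 76 mm tall (its z). Origin: centre of its underside; z up. Rigid, straight sides, under 0.4 kg. May be absent (then None from the very start).
- domino_case: To be packed: a light wooden domino case, standing. 40 mm thick (its x) by 58 mm wide (its y) by 72 mm tall (its z). Origin: centre of its underside; z up. Rigid, straight sides, under 0.4 kg. May be absent (then None from the very start).
- mug: Bystander, leave alone: white ceramic mug, 82 mm across, 95 mm tall. Origin: centre of its underside.
- stapler: Bystander, leave alone: black stapler 130 mm long (its x), 34 mm wide, 44 mm tall, between the box and the mat. Origin: centre of its underside.
- calculator: Bystander, leave alone: flat grey calculator 90 by 150 mm, 18 mm thick. Origin: centre of its underside.
- tape: Bystander, leave alone: black tape dispenser 130 mm long with a roll, 80 mm tall. Origin: centre of its underside.
- punch: Bystander, leave alone: black and steel hole punch 60 by 100 mm, 50 mm tall. Origin: centre of its underside.
Things that resemble listed ones, but are neither listed nor needed, are in the scene too. What is shaped like the domino_case but purple or red is not meant.

How it is judged:
By the outcome, as a careful person would: the job done as asked, in the order asked, and still so for the second after the job is handed in, with the robot touching nothing.
Of dictionary, card_box, tin, jar, clock, domino_case only 4 to 5 are there at a start; the rules pass over those that are not, and their reading is None.
At some moment in a run one of tin, jar, clock may be knocked a few centimetres aside while the robot is not near it.
It also fails if it takes over 210 s, if anything falls off the work surface, if the arm or the gripper's body presses on something with over 40 N, if the wrist force passes 120 N, or if a joint passes its speed limit or range.

### The arm

A 6-joint arm with a two-finger parallel gripper is mounted at the origin on the work surface. World frame = base frame: x ahead of the robot, y to its left, z up, the work surface at z = 0. Lengths are in m, angles in rad, forces in N, time in s.
With the tool pointing down it reaches from about 0.35 to 0.8 m from the base axis. Payload 7.3 kg.
Tool frame: the origin (TCP) lies midway between the tips of the shut fingers; the grasp point (between the pads) lies pinch_z behind it (pinch_z is the distance from the TCP to the grasp point, in m); y points along the fingers, x is the direction in which the jaws open and shut, and the axes are right-handed (so a half turn about y gives the same grasp; the last joint's range is limited). The gripper opens to 85 mm and grips with 20 to 120 N. Pads are 22 mm wide; open, the fingers measure 114 mm over their backs; the gripper's body (76 mm by 85 mm) begins 54 mm behind the grasp point. The pads swing forward as they close: fully open they stand 13 mm farther back than shut.
Start: joints at [0.981, 0.342, 1.524, -0, 1.275, -0.146], TCP at [0.225, 0.474, 0.231] pointing down, gripper open.
Joint ranges: [-2.53, 2.53], [-0.77, 2.02], [0.04, 2.7], [-1, 4.14], [0.28, 2.66], [-3.11, 3.11]. Speed limits (rad/s): [2.57, 2.57, 3.14, 3.14, 3.14, 3.14].

### API

Orientations are given as a unit quaternion [w, x, y, z].
In Python, from station import * gives the robot as it stands. The module is installed in compiled form; this text tells all that it offers.
- The arm moves only by the tool drive_tool, never from a script. Its argument "deltas" is a list that holds one entry, the list of rows, each a list of 7 numbers: the turn, a rotation vector about the world's x, y, z in rad, then the shift along the world's x, y, z in m, then the closure, from -1 (fully open) to 1 (shut). A call has 1 to 12 rows; each row is the pose to reach, as a shift and turn from the pose measured when the call began; what a row does not reach only later rows make up. A row lasts 1/10 s, in which the tool goes at most 50 mm and 8.59 degrees, less where a joint would pass 70% of its speed; a pose out of reach is approached as far as the arm can. A call with a gripper value outside its range is refused whole. The fingers move at their own pace and stop on an object; the grip force is fixed at half the most. Time passes only in rows, so rows that repeat a pose let the fingers close. It gives the time, the measured TCP pose, the force and the opening at its end, in the units of the state.
- state(): the state, without advancing time (a new reading comes with each control period).
- capture(name): name is "side" or "top" or "wrist"; returns the picture (400x640x3 uint8, red, green, blue); there is no depth.
- camera_model(name): a dict with "fx", "fy", "cx", "cy" (pixels), "rvec" (rotation vector, rad) and "tvec" (3), from world to camera coordinates, as OpenCV has them. Camera axes: x right, y down, z forward; pixel columns grow to the right and rows downward; lengths in m; the calibration is good to about 2 mm. A picture is of the moment at which its call begins: read the wrist's pose just before it. camera_model takes no time and is no camera call; for the wrist camera it gives the pose at the moment of the call.
- hand_in(): hands the job in, once; it reports no verdict.
The state is a dict: "time": time; "q": joint angles; "qd": joint speeds; "effort": joint torques, N m; "tool_pos": TCP position; "ee_rot": TCP orientation; "ft_force": force on the tool from outside, world axes, zero at the start; "wrist_torque": the same for the moment, N m; "finger_gap": finger opening in m.
Only numpy, scipy, OpenCV 4.12 (cv2) and the standard library are available. Lean on these libraries where they do the work, as an engineer would, in place of code of your own. Each camera call takes 0.05 s, during which the arm holds its last target.

## Working session

There is one attempt and no reset: what is moved stays moved. The work goes in short steps, Python scripts to look and compute and a tool call to move; the robot and the scene stay as the last step left them, time stands still between calls to the robot, and variables do not carry over. Pictures are saved under pics/ and viewed, and the job is handed in when it is done.

Besides the shell and the picture viewer there is one more tool, called after "Request:" by a JSON object that holds its "method" and its "body". drive_tool: Moves the arm, as the interface text tells. Its arguments: {"type":"object","properties":{"deltas":{"type":"array","items":{"type":"array","items":{"type":"array","items":{"type":"number"}}}}},"required":["deltas"]}

```bash
mkdir -p pics; python3 - <<'E'
from station import *
import cv2
print(state())
for n in ["side","top","wrist"]:
    m=camera_model(n);print(n,m)
    im=capture(n);cv2.imwrite(f"pics/{n}0.png",im[:,:,::-1])
E
```

```text
{'time': 0.0, 'q': array([ 9.81029967e-01,  3.42752158e-01,  1.52503750e+00, -1.11514865e-05,
        1.27543361e+00, -1.45979659e-01]), 'qd': array([-2.13517263e-03,  2.74412221e-04, -3.48534037e-05, -1.93640518e-05,
       -2.12733326e-03, -1.68216476e-03]), 'effort': array([ 7.03218866e-04, -4.33688450e+01, -2.46015716e+01, -9.23460289e-05,
        7.74145679e-03,  2.80028382e-05]), 'tool_pos': array([0.22515182, 0.47380335, 0.23060355]), 'ee_rot': array([-0.5975417 ,  0.59801614,  0.37717818, -0.37822909]), 'ft_force': array([-0.06803075, -0.18383377,  0.44602773]), 'wrist_torque': array([ 0.00933716,  0.01490343, -0.06173076]), 'finger_gap': 0.08525252948577595}
side {'fx': 464.7519027828451, 'fy': 464.7519027828451, 'cx': 316.9061618495959, 'cy': 206.7955257706723, 'rvec': array([ 2.11736984, -0.73237886,  0.36209097]), 'tvec': array([-0.33617372,  0.21098096,  1.07389296])}
top {'fx': 479.9842779422034, 'fy': 479.9842779422034, 'cx': 318.14797317273974, 'cy': 196.224930895674, 'rvec': array([ 2.1052624 , -2.10945332,  0.17934557]), 'tvec': array([-0.00339989,  0.45215817,  1.24963464])}
wrist {'fx': 324.7710148161291, 'fy': 324.7710148161291, 'cx': 313.9954157928247, 'cy': 201.25637720242958, 'rvec': array([-2.40837902, -1.52297595, -0.25280394]), 'tvec': array([-0.52399317, -0.04302747,  0.38163699])}
```

View pics/top0.png

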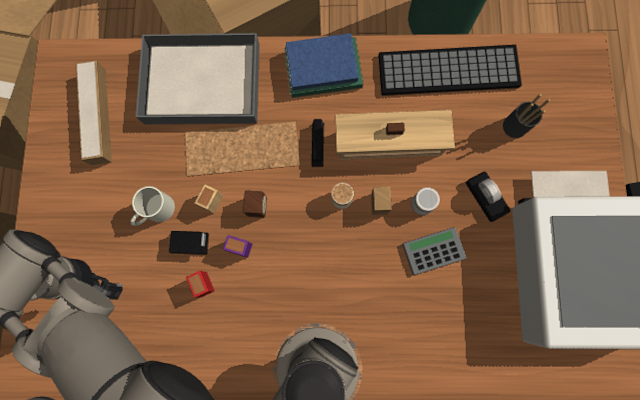

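View pics/side0.png

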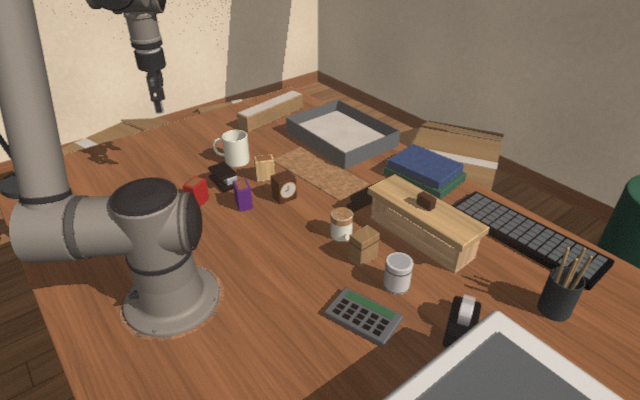

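View pics/wrist0.png

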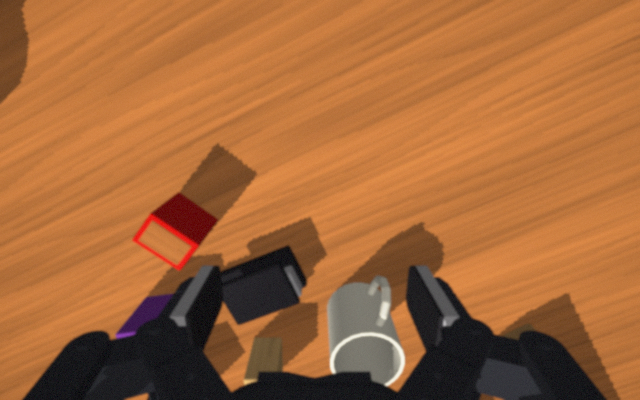

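The top view shows:
- The box with its lid and dark knob at (395,128), and the cork mat at (242,148).
- The jar at (342,195), card box at (382,200), tin at (427,202) and clock at (255,204).
- The light wooden case at (208,198).
- Decoys: a purple case at (237,246), a red one at (200,285), and the black punch at (188,243).
- No grey dictionary.

Next I'll look at a close crop.

```bash
cat > h.py <<'E'
from station import *
import station
import cv2, numpy as np
from scipy.spatial.transform import Rotation as R
def cm(n):
    m=camera_model(n); K=np.array([[m['fx'],0,m['cx']],[0,m['fy'],m['cy']],[0,0,1]])
    return K,np.array(m['rvec']),np.array(m['tvec'])
def ray(n,uv,z,M=None):
    K,r,t=M or cm(n); Rm=cv2.Rodrigues(r)[0]; uv=np.atleast_2d(np.asarray(uv,float))
    d=(np.c_[uv,np.ones(len(uv))]@np.linalg.inv(K).T)@Rm; c=-Rm.T@t
    return c+d*((z-c[2])/d[:,2])[:,None]
def proj(n,P,M=None):
    K,r,t=M or cm(n); return cv2.projectPoints(np.atleast_2d(np.asarray(P,float)),r,t,K,None)[0].reshape(-1,2)
def tool():
    s=state(); q=s['ee_rot']; Rm=R.from_quat([q[1],q[2],q[3],q[0]]).as_matrix(); return s,Rm
def snap(n,name):
    M=cm(n); im=capture(n)[:,:,::-1].copy(); cv2.imwrite(f"pics/{name}.png",im); return im,M
E
python3 - <<'E'
from h import *
print('pinch_z' in globals() and globals()['pinch_z'])
s,Rm=tool();print(Rm.round(3))
t=cv2.imread('pics/top0.png'); c=cv2.resize(t[90:310,150:480],None,fx=2.4,fy=2.4,interpolation=cv2.INTER_CUBIC);cv2.imwrite('pics/c1.png',c)
c=cv2.resize(cv2.imread('pics/side0.png')[130:310,190:500],None,fx=2.5,fy=2.5,interpolation=cv2.INTER_CUBIC);cv2.imwrite('pics/c2.png',c)
E
```

```text
0.0187
[[ 0.429 -0.001 -0.903]
 [ 0.903 -0.001  0.429]
 [-0.001 -1.     0.   ]]
```

View pics/c1.png

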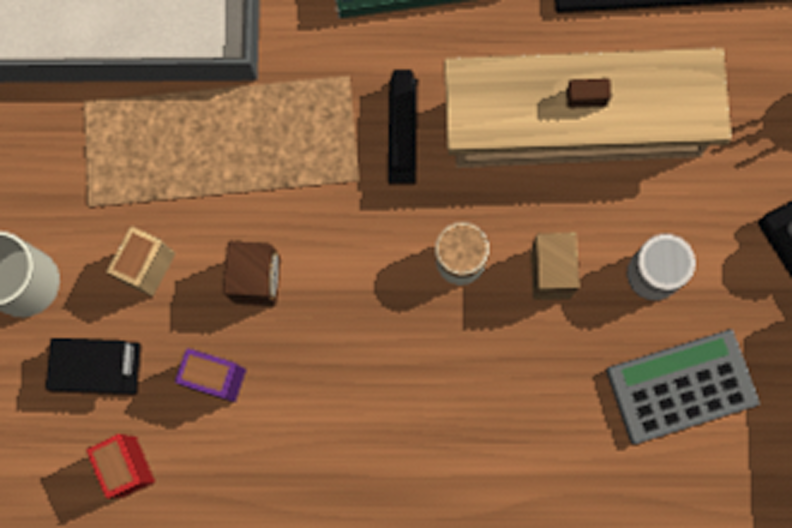

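View pics/c2.png

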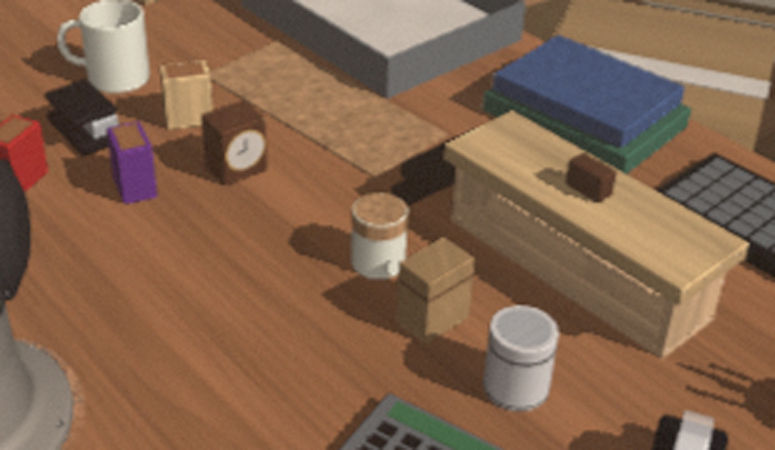

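```bash
python3 - <<'E'
from h import *
f=lambda p:np.array(p,float)/2.4+[150,90]
def show(nm,p,z):
    P=ray('top',f(p),z)[:,:2]; print(nm,P.round(3).tolist(),'c',P.mean(0).round(4))
    if len(P)==4: 
        e=np.roll(P,-1,0)-P; print('   L',np.linalg.norm(e,axis=1).round(3),'ang',np.degrees(np.arctan2(e[:,1],e[:,0])).round(1))
show('lid',[(446,60),(724,49),(731,138),(449,148)],.102)
show('mat',[(85,101),(350,77),(357,183),(90,206)],.003)
show('domino',[(133,229),(160,246),(138,288),(109,261)],.072)
show('clock',[(230,241),(271,241),(271,301),(226,299)],.076)
show('card',[(536,235),(577,233),(579,287),(535,289)],.080)
show('jar',[(462,249)],.072); show('tin',[(665,263)],.078)
show('mug',[(10,262)],.095)
show('stapler',[(392,71),(412,70),(415,182),(389,183)],.044)
E
```

```text
lid [[0.661, -0.053], [0.671, -0.359], [0.569, -0.361], [0.559, -0.055]] c [ 0.6148 -0.2072]
   L [0.307 0.102 0.306 0.101] ang [ -88.1 -178.8   91.7    1.5]
mat [[0.65, 0.379], [0.678, 0.061], [0.547, 0.052], [0.521, 0.366]] c [0.5989 0.2145]
   L [0.319 0.131 0.316 0.13 ] ang [ -85.1 -175.9   94.7    5.7]
domino [[0.477, 0.296], [0.458, 0.265], [0.411, 0.287], [0.441, 0.321]] c [0.4469 0.2919]
   L [0.037 0.052 0.045 0.044] ang [-122.1  154.6   47.9  -34.7]
clock [[0.462, 0.186], [0.462, 0.141], [0.395, 0.139], [0.398, 0.189]] c [0.4294 0.1638]
   L [0.045 0.067 0.049 0.065] ang [ -90.3 -178.7   87.2   -2.2]
card [[0.467, -0.15], [0.469, -0.195], [0.409, -0.195], [0.407, -0.148]] c [ 0.4377 -0.1717]
   L [0.045 0.06  0.048 0.06 ] ang [ -87.4 -179.6   92.4   -2.3]
jar [[0.453, -0.069]] c [ 0.453  -0.0692]
tin [[0.435, -0.289]] c [ 0.4353 -0.289 ]
mug [[0.436, 0.422]] c [0.4362 0.4222]
stapler [[0.67, 0.009], [0.671, -0.014], [0.537, -0.017], [0.536, 0.012]] c [ 0.6033 -0.0024]
   L [0.023 0.134 0.03  0.134] ang [ -87.5 -178.6   91.9   -1.3]
```

Five keepsakes are on the desk and the dictionary is absent. The measured sizes agree with those given: lid 307×102 mm, mat 318×130 mm. For the domino case there are three candidates: light wood (208,198), purple (237,246) and red (200,285). The crop confirms light wood, so I'll use that one. First I go above the knob.

Request:
{"method": "drive_tool", "body": {"deltas": [[[0,0,-1.096,0.39,-0.681,0.05,-1],[0,0,-1.096,0.39,-0.681,0.05,-1],[0,0,-1.096,0.39,-0.681,0.05,-1],[0,0,-1.096,0.39,-0.681,0.05,-1],[0,0,-1.096,0.39,-0.681,0.05,-1],[0,0,-1.096,0.39,-0.681,0.05,-1],[0,0,-1.096,0.39,-0.681,0.05,-1],[0,0,-1.096,0.39,-0.681,0.05,-1],[0,0,-1.096,0.39,-0.681,0.05,-1],[0,0,-1.096,0.39,-0.681,0.05,-1],[0,0,-1.096,0.39,-0.681,0.05,-1],[0,0,-1.096,0.39,-0.681,0.05,-1]]]}}

```text
time: 1.35
tool_pos: [0.5234, -0.0476, 0.269]
ee_rot: [0.707, -0.707, -0.01, 0.011]
ft_force: [-0.1, 0.7, -0.5]
finger_gap: 0.0855
```

Request:
{"method": "drive_tool", "body": {"deltas": [[[0,0,0,0.092,-0.159,-0.01,-1],[0,0,0,0.092,-0.159,-0.01,-1],[0,0,0,0.092,-0.159,-0.01,-1],[0,0,0,0.092,-0.159,-0.01,-1],[0,0,0,0.092,-0.159,-0.01,-1],[0,0,0,0.092,-0.159,-0.01,-1]]]}}

```text
time: 1.95
tool_pos: [0.6151, -0.207, 0.2578]
ee_rot: [0.708, -0.706, -0.009, 0.012]
ft_force: [-0.4, 0.6, 0.3]
finger_gap: 0.0852
```

```bash
python3 - <<'E'
from h import *
im,M=snap('wrist','w1'); s,Rm=tool(); print(s['tool_pos'],Rm.round(4)); print(-cv2.Rodrigues(M[1])[0].T@M[2])
K=proj('wrist',[[.615,-.207,.134],s['tool_pos']],M);print(K)
E
```

```text
[ 0.61496072 -0.20609963  0.2584623 ] [[ 0.9995 -0.0026 -0.0306]
 [ 0.0306  0.0014  0.9995]
 [-0.0026 -1.      0.0014]]
[ 0.61310747 -0.12365377  0.40113874]
[[314.27038355 192.23672526]
 [313.66795787 265.00127   ]]
```

View pics/w1.png

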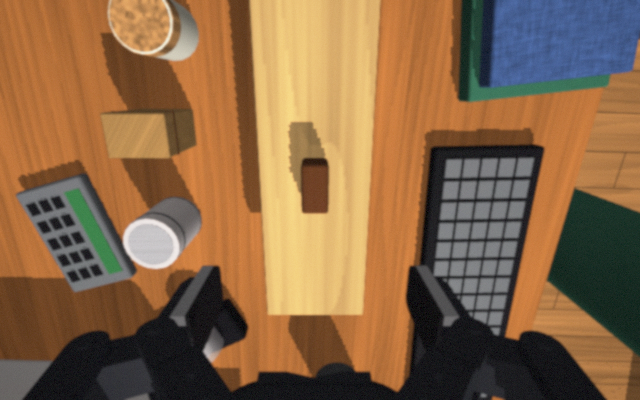

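The wrist view shows the knob's top face centred at (315,189), against a predicted (314,192), so they agree. I descend and grip.

Request:
{"method": "drive_tool", "body": {"deltas": [[[0,0,0,0,0.001,-0.05,-1],[0,0,0,0,0.001,-0.09,-1],[0,0,0,0,0.001,-0.12,-1],[0,0,0,0,0.001,-0.14,-1],[0,0,0,0,0.001,-0.152,-1],[0,0,0,0,0.001,-0.153,-1],[0,0,0,0,0.001,-0.153,1],[0,0,0,0,0.001,-0.153,1],[0,0,0,0,0.001,-0.153,1],[0,0,0,0,0.001,-0.153,1],[0,0,0,0,0.001,-0.153,1],[0,0,0,0,0.001,-0.153,1]]]}}

```text
time: 3.2
tool_pos: [0.6153, -0.2053, 0.1064]
ee_rot: [0.707, -0.707, -0.01, 0.011]
ft_force: [-0.5, 1.1, 5.1]
finger_gap: 0.0231
```

Request:
{"method": "drive_tool", "body": {"deltas": [[[0,0,0,0,0,0,1],[0,0,0,0,0,0.01,1],[0,0,0,0,0,0.02,1],[0,0,0,0,0,0.04,1],[0,0,0,0,0,0.06,1],[0,0,0,0,0,0.08,1],[0,0,0,0,0,0.1,1],[0,0,0,0,0,0.12,1],[0,0,0,0,0,0.13,1],[0,0,0,0,0,0.13,1]]]}}

```text
time: 4.2
tool_pos: [0.6159, -0.2056, 0.2384]
ee_rot: [-0.707, 0.707, 0.011, -0.01]
ft_force: [0.7, 0.0, -1.6]
finger_gap: 0.0231
```

```bash
python3 - <<'E'
from h import *
snap('side','s1'); im,M=snap('top','t1'); s,Rm=tool(); print(s['tool_pos'],s['ft_force'],Rm.round(4))
cv2.imwrite('pics/t1c.png',cv2.resize(im[90:310,150:480],None,fx=2.4,fy=2.4,interpolation=cv2.INTER_CUBIC))
E
```

```text
[ 0.61502092 -0.20523141  0.23571644] [-0.42126104  0.39849832 -3.2156326 ] [[ 0.9995 -0.0022 -0.0305]
 [ 0.0305  0.0011  0.9995]
 [-0.0022 -1.      0.0012]]
```

View pics/s1.png

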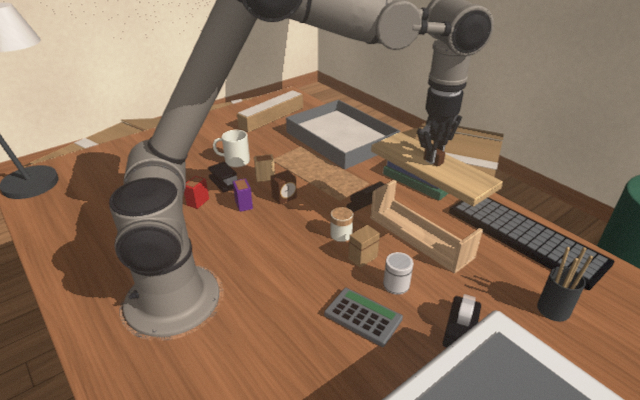

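View pics/t1c.png

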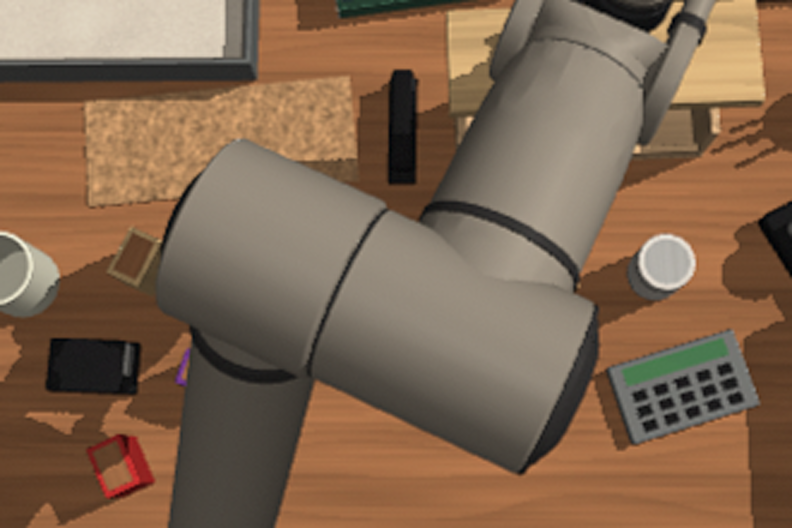

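The lid is lifted and the box is empty. I carry the lid over the mat.

Request:
{"method": "drive_tool", "body": {"deltas": [[[0,0,0.054,-0.016,0.03,0,1],[0,0,0.054,-0.016,0.07,0,1],[0,0,0.054,-0.016,0.11,0,1],[0,0,0.054,-0.016,0.15,0,1],[0,0,0.054,-0.016,0.19,0,1],[0,0,0.054,-0.016,0.23,0,1],[0,0,0.054,-0.016,0.27,0,1],[0,0,0.054,-0.016,0.31,0,1],[0,0,0.054,-0.016,0.35,0,1],[0,0,0.054,-0.016,0.39,0,1],[0,0,0.054,-0.016,0.418,0,1],[0,0,0.054,-0.016,0.418,0,1]]]}}

```text
time: 5.5
tool_pos: [0.5977, 0.2167, 0.2338]
ee_rot: [0.707, -0.706, -0.03, 0.033]
ft_force: [0.5, 0.2, -2.0]
finger_gap: 0.0232
```

```bash
python3 - <<'E'
from h import *
snap('side','s2'); im,M=snap('top','t2'); s,Rm=tool(); print(s['tool_pos'],s['ft_force'],Rm.round(4))
cv2.imwrite('pics/t2c.png',cv2.resize(im[90:310,150:480],None,fx=2.4,fy=2.4,interpolation=cv2.INTER_CUBIC))
E
```

```text
[0.59835472 0.21312663 0.23418499] [-0.16438695 -0.22734702 -3.53004728] [[ 9.963e-01 -4.800e-03 -8.600e-02]
 [ 8.600e-02  0.000e+00  9.963e-01]
 [-4.800e-03 -1.000e+00  4.000e-04]]
```

View pics/s2.png

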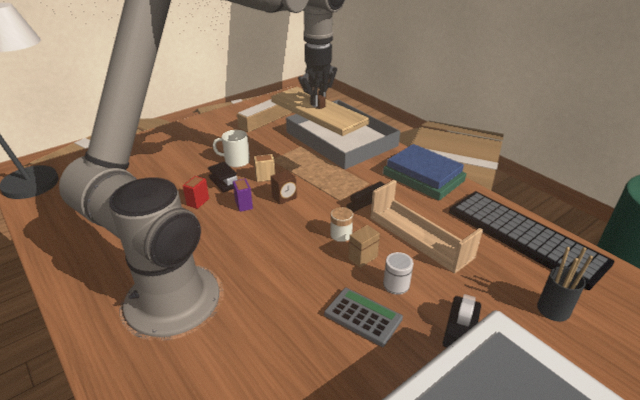

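View pics/t2c.png

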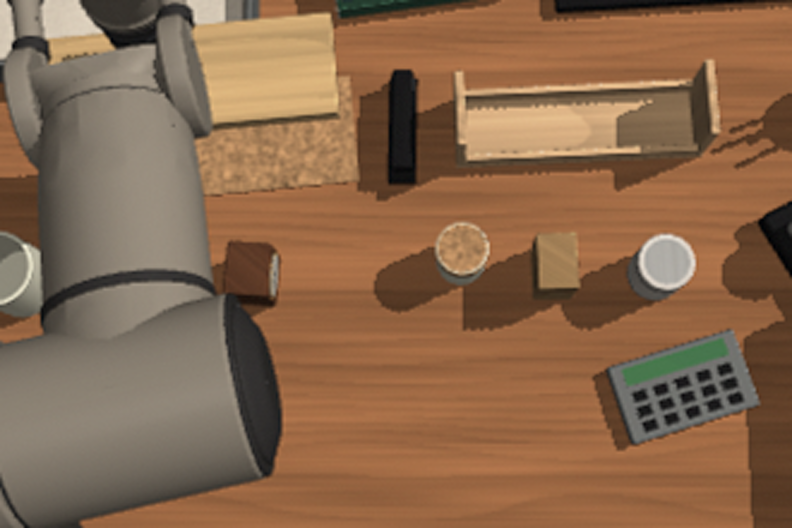

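The box is clear and the lid is over the mat. I lower it.

Request:
{"method": "drive_tool", "body": {"deltas": [[[0,0,0,0.001,0.001,-0.04,1],[0,0,0,0.001,0.001,-0.08,1],[0,0,0,0.001,0.001,-0.12,1],[0,0,0,0.001,0.001,-0.15,1],[0,0,0,0.001,0.001,-0.175,1],[0,0,0,0.001,0.001,-0.19,1],[0,0,0,0.001,0.001,-0.196,1],[0,0,0,0.001,0.001,-0.2,1],[0,0,0,0.001,0.001,-0.203,1],[0,0,0,0.001,0.001,-0.206,1],[0,0,0,0.001,0.001,-0.207,1],[0,0,0,0.001,0.001,-0.207,1]]]}}

```text
time: 6.8
tool_pos: [0.5996, 0.2142, 0.0276]
ee_rot: [0.707, -0.706, -0.029, 0.032]
ft_force: [0.4, -0.4, -2.2]
finger_gap: 0.0228
```

Request:
{"method": "drive_tool", "body": {"deltas": [[[0,0,0,0,0,-0.001,1],[0,0,0,0,0,-0.002,1],[0,0,0,0,0,-0.0025,1],[0,0,0,0,0,-0.0025,1]]]}}

```text
time: 7.2
tool_pos: [0.5996, 0.2143, 0.0274]
ee_rot: [0.707, -0.706, -0.029, 0.032]
ft_force: [-6.4, -1.9, 11.1]
finger_gap: 0.023
```

Contact at the expected height, so I release and rise. On the way up I measure the box from the top camera and refine.

Request:
{"method": "drive_tool", "body": {"deltas": [[[0,0,0,0,0,0.001,0],[0,0,0,0,0,0.001,-1],[0,0,0,0,0,0.001,-1],[0,0,0,0,0,0.001,-1],[0,0,0,0,0,0.03,-1],[0,0,0,0,0,0.08,-1],[0,0,0,-0.03,-0.03,0.13,-1],[0,0,0,-0.06,-0.07,0.18,-1],[0,0,0,-0.1,-0.11,0.2,-1],[0,0,0,-0.13,-0.15,0.2,-1],[0,0,0,-0.15,-0.19,0.2,-1],[0,0,0,-0.15,-0.21,0.2,-1]]]}}

```text
time: 8.4
tool_pos: [0.4487, 0.0054, 0.228]
ee_rot: [0.706, -0.706, -0.03, 0.032]
ft_force: [1.1, -1.1, 0.5]
finger_gap: 0.0851
```

```bash
python3 - <<'E'
from h import *
im,M=snap('top','t3'); s,Rm=tool(); print(s['tool_pos'],s['ft_force'],s['finger_gap'])
cv2.imwrite('pics/t3c.png',cv2.resize(im[90:310,150:480],None,fx=2.4,fy=2.4,interpolation=cv2.INTER_CUBIC))
snap('wrist','w3')
E
```

```text
[ 0.44718977 -0.00079918  0.22822813] [ 0.02498319 -4.19592761  0.8401275 ] 0.08546443356865224
```

View pics/t3c.png

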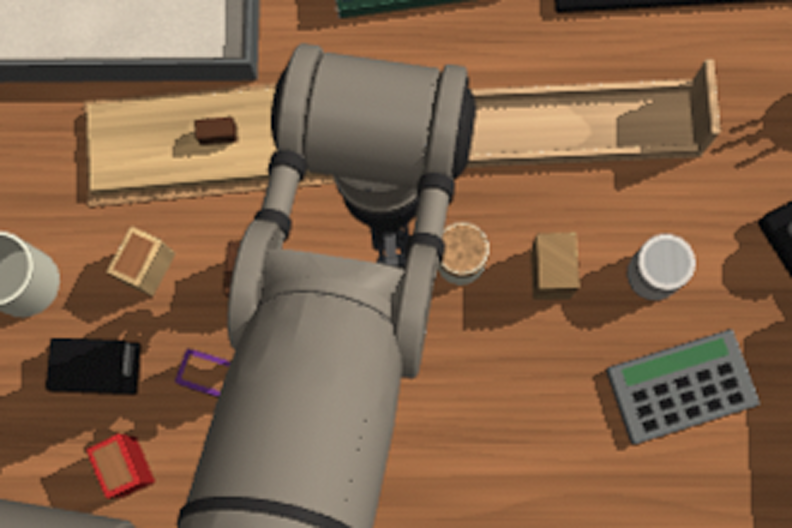

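View pics/w3.png

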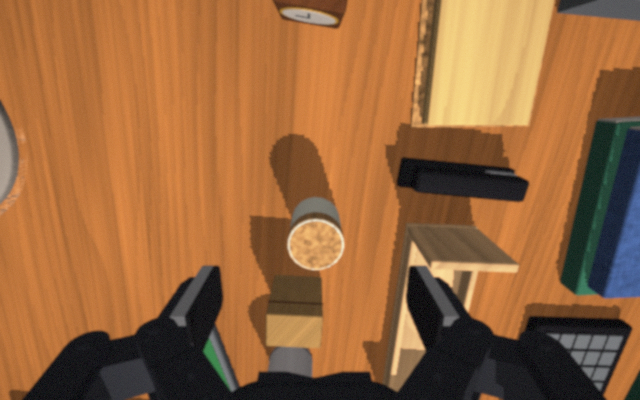

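The lid lies on the mat with the knob at crop (215,131), and nothing else has moved. Now I measure the box precisely from t2.

```bash
python3 - <<'E'
from h import *
t=cv2.imread('pics/t2.png'); cv2.imwrite('pics/t2b.png',cv2.resize(t[105:170,330:460],None,fx=6,fy=6,interpolation=cv2.INTER_CUBIC))
# predicted from lid centre guess
c=np.array([.6148,-.2072]);a=np.radians(-88.2);X=np.array([np.cos(a),np.sin(a)]);Y=np.array([-X[1],X[0]])
for z,pts in ((.094,[(-144,-43),(-144,43),(-134,43),(-134,-43),(134,43),(144,43),(144,-43),(134,-43)]),(.030,[(-134,35),(134,35),(-134,-35),(134,-35),(-134,43),(134,43),(-134,-43),(134,-43)])):
    P=[list(c+X*p[0]/1e3+Y*p[1]/1e3)+[z] for p in pts]
    print(z,[(p,((q-[330,105])*6).round(0).tolist()) for p,q in zip(pts,proj('top',P))])
E
```

```text
0.094 [((-144, -43), [63.0, 268.0]), ((-144, 43), [56.0, 82.0]), ((-134, 43), [78.0, 81.0]), ((-134, -43), [86.0, 267.0]), ((134, 43), [682.0, 58.0]), ((144, 43), [705.0, 57.0]), ((144, -43), [721.0, 243.0]), ((134, -43), [699.0, 244.0])]
0.03 [((-134, 35), [75.0, 146.0]), ((134, 35), [652.0, 124.0]), ((-134, -35), [81.0, 290.0]), ((134, -35), [664.0, 269.0]), ((-134, 43), [75.0, 130.0]), ((134, 43), [651.0, 108.0]), ((-134, -43), [82.0, 307.0]), ((134, -43), [666.0, 286.0])]
```

View pics/t2b.png

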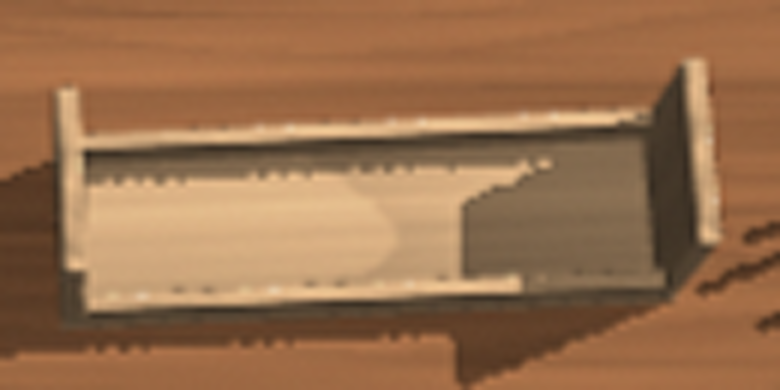

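Box centre is about (0.613,-0.207), with its long axis 2° off −y. Plan along box x from the +x end: tin, card, jar, clock, domino, totalling 254 mm of 268. First I hover over the tin.

Request:
{"method": "drive_tool", "body": {"deltas": [[[0,0,-0.05,-0.012,-0.04,-0.01,-1],[0,0,-0.05,-0.012,-0.08,-0.02,-1],[0,0,-0.05,-0.012,-0.12,-0.02,-1],[0,0,-0.05,-0.012,-0.16,-0.02,-1],[0,0,-0.05,-0.012,-0.2,-0.02,-1],[0,0,-0.05,-0.012,-0.24,-0.02,-1],[0,0,-0.05,-0.012,-0.27,-0.02,-1],[0,0,-0.05,-0.012,-0.288,-0.02,-1],[0,0,-0.05,-0.012,-0.288,-0.02,-1],[0,0,-0.05,-0.012,-0.288,-0.02,-1]]]}}

```text
time: 9.5
tool_pos: [0.4369, -0.2852, 0.2077]
ee_rot: [-0.707, 0.707, 0.01, -0.012]
ft_force: [0.6, 0.7, 0.3]
finger_gap: 0.0854
```

```bash
cat >> h.py <<'E'
def look(name):
    im,M=snap('wrist',name); s,Rm=tool(); print('t',s['time'],'tcp',s['tool_pos'].round(4),'yaw',np.degrees(np.arctan2(Rm[1,0],Rm[0,0])).round(2),'F',s['ft_force'].round(1)); return im,M
E
python3 - <<'E'
from h import *
im,M=look('w4'); print(proj('wrist',[[.435,-.289,.078]],M))
E
```

```text
t 9.55 tcp [ 0.4369 -0.2848  0.2079] yaw 1.82 F [-0.5  0.1 -0.5]
[[312.03526601 194.05511261]]
```

View pics/w4.png

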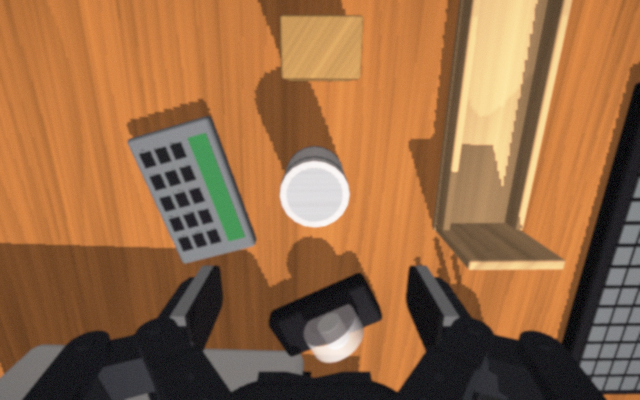

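The wrist view shows the tin's top centred at (314.5,191.5), with the calculator edge at its left, so I check finger clearance.

```bash
python3 - <<'E'
from h import *
M=cm('wrist')
print('tin',ray('wrist',[[314.5,191.5]],.078,M), 'rim l,r',ray('wrist',[[281,192],[349,192]],.078,M)[:,:2])
print('calc edge',ray('wrist',[[212,122],[254,238]],.018,M))
print('box +x end wall top', ray('wrist',[[562,265],[472,267]],.094,M))
b=np.array([.6134,-.2072]);X=np.array([.0358,-.9994]);Y=np.array([.9994,.0358])
print([ (b+X*x+Y*y).round(4) for x,y in((.144,.043),(.144,-.043))])
E
```

```text
tin [[ 0.43716836 -0.28625125  0.078     ]] rim l,r [[ 0.40768337 -0.28768631]
 [ 0.46754626 -0.28570945]]
calc edge [[ 0.33273176 -0.23550758  0.018     ]
 [ 0.37119844 -0.36218208  0.018     ]]
box +x end wall top [[ 0.66095407 -0.34287196  0.094     ]
 [ 0.5808538  -0.34761581  0.094     ]]
[array([ 0.6615, -0.3496]), array([ 0.5756, -0.3527])]
```

Clearances are fine (calculator edge x≈0.35, finger at 0.38). I grasp the tin.

Request:
{"method": "drive_tool", "body": {"deltas": [[[0,0,0,0,-0.003,-0.04,-1],[0,0,0,0,-0.003,-0.08,-1],[0,0,0,0,-0.003,-0.12,-1],[0,0,0,0,-0.003,-0.15,-1],[0,0,0,0,-0.003,-0.17,-1],[0,0,0,0,-0.003,-0.178,-1],[0,0,0,0,-0.003,-0.179,-1],[0,0,0,0,-0.003,-0.179,1],[0,0,0,0,-0.003,-0.179,1],[0,0,0,0,-0.003,-0.179,1],[0,0,0,0,-0.003,-0.179,1],[0,0,0,0,-0.003,-0.179,1]]]}}

```text
time: 10.75
tool_pos: [0.4377, -0.2883, 0.0305]
ee_rot: [-0.706, 0.708, 0.011, -0.011]
ft_force: [-0.3, 1.3, 6.2]
finger_gap: 0.0614
```

Request:
{"method": "drive_tool", "body": {"deltas": [[[0,0,0,0,0,0.005,1],[0,0,0,0,0,0.03,1],[0,0,0,0,0,0.07,1],[0,0,0,0,0,0.11,1],[0,0,0,0.02,0,0.14,1],[0,0,0,0.05,0,0.15,1],[0,0,0,0.09,-0.01,0.15,1],[0,0,0,0.13,-0.02,0.15,1],[0,0,0,0.16,-0.02,0.15,1],[0,0,0,0.176,-0.019,0.15,1],[0,0,0,0.176,-0.019,0.15,1],[0,0,0,0.176,-0.019,0.15,1]]]}}

```text
time: 11.95
tool_pos: [0.6131, -0.3071, 0.1803]
ee_rot: [-0.706, 0.708, 0.011, -0.012]
ft_force: [0.1, 0.0, -1.6]
finger_gap: 0.0607
```

```bash
python3 - <<'E'
from h import *
im,M=look('w5')
b=np.array([.6134,-.2072]);X=np.array([.0358,-.9994]);Y=np.array([.9994,.0358])
for x,y,z in((.134,.043,.094),(.134,-.043,.094),(-.134,.043,.094),(-.134,-.043,.094),(-.144,.043,.094),(-.144,-.043,.094)): print(x,y,proj('wrist',[list(b+X*x+Y*y)+[z]],M).round(1))
snap('side','s5')
E
```

```text
t 12.0 tcp [ 0.6128 -0.3073  0.1806] yaw 1.81 F [ 0.6  0.1 -1.1]
0.134 0.043 [[373.8 247.5]]
0.134 -0.043 [[264.4 247.7]]
-0.134 0.043 [[ 403.4 -219.3]]
-0.134 -0.043 [[ 236.7 -218.3]]
-0.144 0.043 [[ 405.1 -246.4]]
-0.144 -0.043 [[ 235.1 -245.3]]
```

View pics/w5.png

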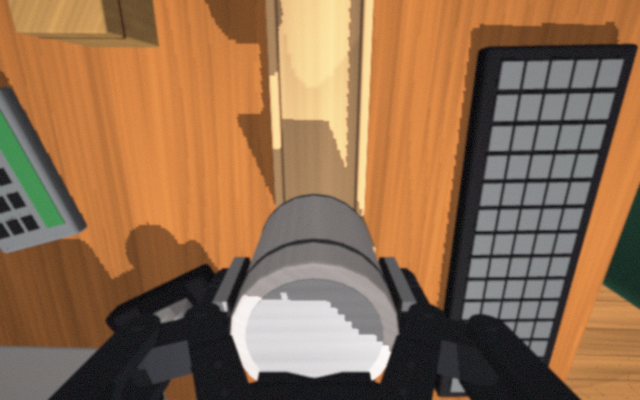

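View pics/s5.png

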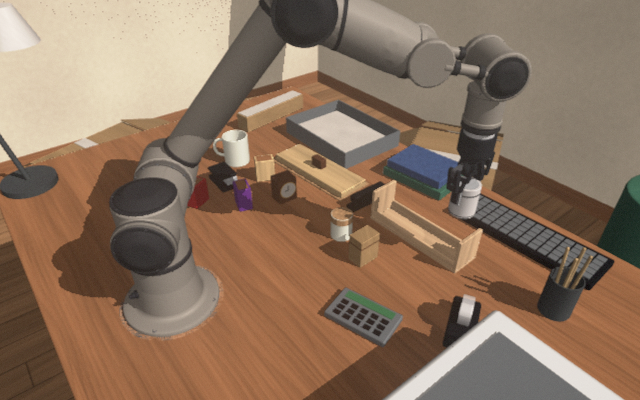

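```bash
python3 - <<'E'
from h import *
M=cm('wrist');print(state()['tool_pos'])
b=np.array([.6134,-.2072]);X=np.array([.0358,-.9994]);Y=np.array([.9994,.0358])
for x in (.0,.05):
  for y in (-.043,-.035,.035,.043): print(x,y,proj('wrist',[list(b+X*x+Y*y)+[.03]],M).round(1))
im=cv2.imread('pics/w5.png'); cv2.imwrite('pics/w5c.png',cv2.resize(im[0:230,220:420],None,fx=3.4,fy=2.6,interpolation=cv2.INTER_CUBIC))
E
```

```text
[ 0.61273086 -0.30741493  0.1807797 ]
0.0 -0.043 [[267.4  68.3]]
0.0 -0.035 [[276.9  68.3]]
0.0 0.035 [[360.4  67.9]]
0.0 0.043 [[370.   67.9]]
0.05 -0.043 [[270.3 129. ]]
0.05 -0.035 [[279.3 129. ]]
0.05 0.035 [[358.  128.6]]
0.05 0.043 [[367.  128.6]]
```

View pics/w5c.png

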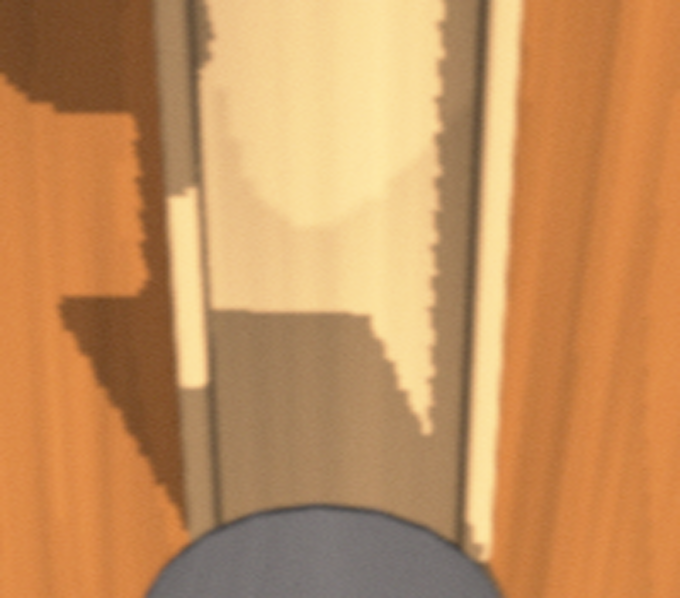

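The side walls sit about 1 mm further in x than estimated, so I take the box centre as x=0.6142. I lower the tin 7 mm short of the end wall, just above the floor.

Request:
{"method": "drive_tool", "body": {"deltas": [[[0,0,0,0.005,0.006,0,1],[0,0,0,0.005,0.006,-0.03,1],[0,0,0,0.005,0.006,-0.06,1],[0,0,0,0.005,0.006,-0.09,1],[0,0,0,0.005,0.006,-0.115,1],[0,0,0,0.005,0.006,-0.13,1],[0,0,0,0.005,0.006,-0.138,1],[0,0,0,0.005,0.006,-0.141,1],[0,0,0,0.005,0.006,-0.142,1]]]}}

```text
time: 12.95
tool_pos: [0.6182, -0.3017, 0.0397]
ee_rot: [-0.706, 0.708, 0.011, -0.011]
ft_force: [0.1, 0.2, -1.1]
finger_gap: 0.0609
```

Now push toward the end wall in small steps.

Request:
{"method": "drive_tool", "body": {"deltas": [[[0,0,0,0,-0.002,-0.001,1],[0,0,0,0,-0.003,-0.002,1],[0,0,0,0,-0.004,-0.002,1],[0,0,0,0,-0.005,-0.002,1],[0,0,0,0,-0.005,-0.002,1]]]}}

```text
time: 13.45
tool_pos: [0.6183, -0.3069, 0.0379]
ee_rot: [-0.706, 0.708, 0.011, -0.011]
ft_force: [1.0, 0.1, -0.7]
finger_gap: 0.0611
```

Request:
{"method": "drive_tool", "body": {"deltas": [[[0,0,0,0,-0.001,0,1],[0,0,0,0,-0.002,0,1],[0,0,0,0,-0.002,0,1],[0,0,0,0,-0.003,0,1],[0,0,0,0,-0.003,0,1]]]}}

```text
time: 13.95
tool_pos: [0.6182, -0.307, 0.0379]
ee_rot: [0.707, -0.707, -0.011, 0.012]
ft_force: [-1.6, 10.2, 2.5]
finger_gap: 0.0612
```

The wall is reached (10 N). I ease back, set down, release and rise toward the card box.

Request:
{"method": "drive_tool", "body": {"deltas": [[[0,0,0,0,0,-0.001,1],[0,0,0,0,0,-0.001,0.3],[0,0,0,0,0,-0.001,-1],[0,0,0,0,0,-0.001,-1],[0,0,0,0,0,0,-1],[0,0,0,0,0,0.04,-1],[0,0,0,0,0,0.09,-1],[0,0,0,-0.04,0.02,0.14,-1],[0,0,0,-0.08,0.05,0.17,-1],[0,0,0,-0.12,0.09,0.17,-1],[0,0,0,-0.16,0.12,0.17,-1],[0,0,0,-0.18,0.135,0.17,-1]]]}}

```text
time: 15.15
tool_pos: [0.4388, -0.1726, 0.2087]
ee_rot: [-0.707, 0.707, 0.012, -0.011]
ft_force: [-0.1, 0.6, 1.1]
finger_gap: 0.0854
```

```bash
python3 - <<'E'
from h import *
im,M=look('w6'); print(proj('wrist',[[.4377,-.1717,.08]],M))
snap('side','s6')
E
```

```text
t 15.2 tcp [ 0.4306 -0.1663  0.2066] yaw 1.89 F [-4.9  5.9 -1.4]
[[312.45181759 189.29207635]]
```

View pics/w6.png

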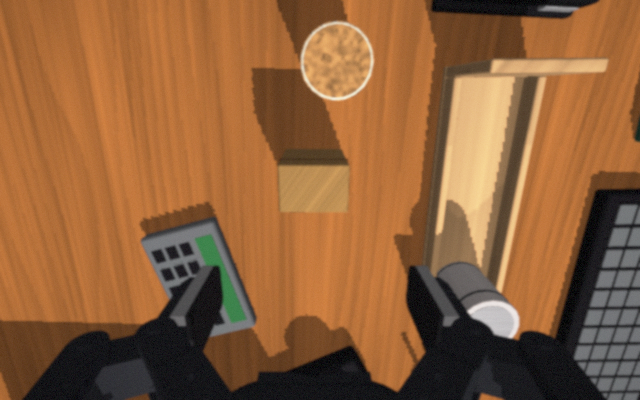

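View pics/s6.png

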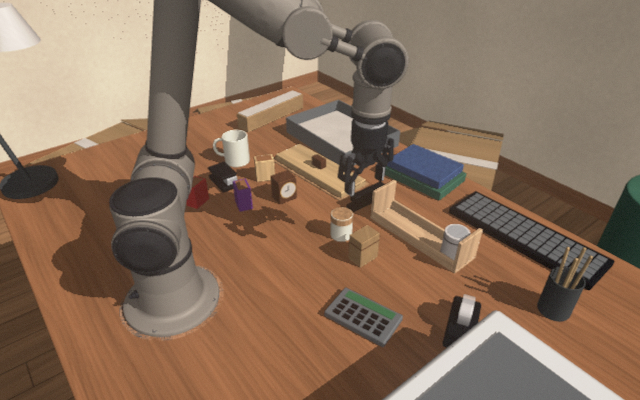

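The tin stands against the far wall. The card box's top is centred at (314,188), against a predicted (312,189), so that's good.

```bash
python3 - <<'E'
from h import *
s=state();print(s['tool_pos'],s['qd'].round(3)); M=cm('wrist'); print(ray('wrist',[[314,188]],.08,M))
E
```

```text
[ 0.43450998 -0.16923889  0.20752425] [-0.016  0.079 -0.183 -0.008 -0.029 -0.008]
[[ 0.43375903 -0.16615346  0.08      ]]
```

Request:
{"method": "drive_tool", "body": {"deltas": [[[0,0,0,0.004,-0.002,-0.02,-1],[0,0,0,0.004,-0.002,-0.06,-1],[0,0,0,0.004,-0.002,-0.1,-1],[0,0,0,0.004,-0.002,-0.14,-1],[0,0,0,0.004,-0.002,-0.165,-1],[0,0,0,0.004,-0.002,-0.176,-1],[0,0,0,0.004,-0.002,-0.178,-1],[0,0,0,0.004,-0.002,-0.178,1],[0,0,0,0.004,-0.002,-0.178,1],[0,0,0,0.004,-0.002,-0.178,1],[0,0,0,0.004,-0.002,-0.178,1],[0,0,0,0.004,-0.002,-0.178,1]]]}}

```text
time: 16.45
tool_pos: [0.4395, -0.1719, 0.031]
ee_rot: [0.708, -0.706, -0.011, 0.013]
ft_force: [-1.5, 0.5, 6.8]
finger_gap: 0.0613
```

Request:
{"method": "drive_tool", "body": {"deltas": [[[0,0,0,0,0,0.005,1],[0,0,0,0,0,0.03,1],[0,0,0,0,0,0.07,1],[0,0,0,0,0,0.11,1],[0,0,0,0.02,-0.01,0.14,1],[0,0,0,0.05,-0.02,0.15,1],[0,0,0,0.09,-0.04,0.15,1],[0,0,0,0.13,-0.06,0.15,1],[0,0,0,0.16,-0.076,0.15,1],[0,0,0,0.176,-0.076,0.15,1],[0,0,0,0.176,-0.076,0.15,1],[0,0,0,0.176,-0.076,0.15,1]]]}}

```text
time: 17.65
tool_pos: [0.6149, -0.2474, 0.1807]
ee_rot: [0.708, -0.706, -0.01, 0.013]
ft_force: [-0.3, 0.5, -0.4]
finger_gap: 0.062
```

```bash
python3 - <<'E'
from h import *
im,M=look('w7')
b=np.array([.6142,-.205]);X=np.array([.0358,-.9994]);Y=np.array([.9994,.0358])
for x,y,z in((-.05,-.035,.03),(-.05,.035,.03),(-.134,.043,.094),(-.134,-.043,.094)): print(x,y,proj('wrist',[list(b+X*x+Y*y)+[z]],M).round(1))
print(proj('wrist',[[.618,-.307,.084],[.618,-.276,.084]],M))
E
```

```text
t 17.7 tcp [ 0.6146 -0.2475  0.181 ] yaw 1.91 F [-0.3 -1.1 -2.1]
-0.05 -0.035 [[274.2  79.1]]
-0.05 0.035 [[356.7  78.9]]
-0.134 0.043 [[389.8 -80.2]]
-0.134 -0.043 [[241.1 -79.6]]
[[315.68731177 269.71203722]
 [317.04743633 236.16441832]]
```

View pics/w7.png

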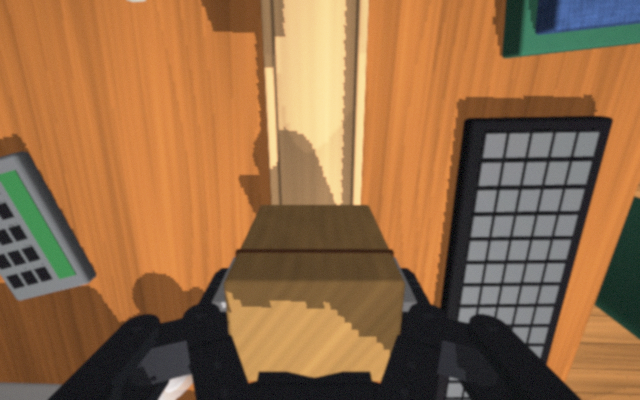

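The walls are where I expected them (inner edges at columns 275 and 356). I lower the card box.

Request:
{"method": "drive_tool", "body": {"deltas": [[[0,0,0,0.001,0,-0.03,1],[0,0,0,0.001,0,-0.06,1],[0,0,0,0.001,0,-0.09,1],[0,0,0,0.001,0,-0.115,1],[0,0,0,0.001,0,-0.13,1],[0,0,0,0.001,0,-0.138,1],[0,0,0,0.001,0,-0.141,1],[0,0,0,0.001,0,-0.142,1],[0,0,0,0.001,-0.002,-0.142,1],[0,0,0,0.001,-0.004,-0.142,1],[0,0,0,0.001,-0.004,-0.142,1]]]}}

```text
time: 18.8
tool_pos: [0.616, -0.252, 0.0397]
ee_rot: [0.708, -0.706, -0.011, 0.013]
ft_force: [-0.1, 0.6, -0.7]
finger_gap: 0.0615
```

Request:
{"method": "drive_tool", "body": {"deltas": [[[0,0,0,0,-0.001,-0.001,1],[0,0,0,0,-0.002,-0.002,1],[0,0,0,0,-0.003,-0.002,1],[0,0,0,0,-0.003,-0.002,1],[0,0,0,0,-0.003,-0.002,1]]]}}

```text
time: 19.3
tool_pos: [0.6159, -0.255, 0.0377]
ee_rot: [0.708, -0.706, -0.011, 0.013]
ft_force: [0.6, 0.0, -0.4]
finger_gap: 0.0616
```

Request:
{"method": "drive_tool", "body": {"deltas": [[[0,0,0,0,-0.001,0,1],[0,0,0,0,-0.002,0,1],[0,0,0,0,-0.003,0,1],[0,0,0,0,-0.003,0,1],[0,0,0,0,-0.003,0,1]]]}}

```text
time: 19.8
tool_pos: [0.6159, -0.2563, 0.0377]
ee_rot: [0.709, -0.705, -0.011, 0.013]
ft_force: [-0.7, 5.3, 1.3]
finger_gap: 0.0619
```

Snug against the tin. I release and go over to the jar.

Request:
{"method": "drive_tool", "body": {"deltas": [[[0,0,0,0,0,-0.001,1],[0,0,0,0,0,-0.001,0.3],[0,0,0,0,0,-0.001,-1],[0,0,0,0,0,-0.001,-1],[0,0,0,0,0,0,-1],[0,0,0,0,0,0.04,-1],[0,0,0,0,0,0.09,-1],[0,0,0,-0.04,0.02,0.14,-1],[0,0,0,-0.08,0.06,0.17,-1],[0,0,0,-0.12,0.1,0.17,-1],[0,0,0,-0.15,0.14,0.17,-1],[0,0,0,-0.163,0.17,0.17,-1]]]}}

```text
time: 21.0
tool_pos: [0.4591, -0.098, 0.208]
ee_rot: [0.708, -0.706, -0.011, 0.012]
ft_force: [1.4, -0.2, 0.2]
finger_gap: 0.0854
```

Request:
{"method": "drive_tool", "body": {"deltas": [[[0,0,0,0,0.017,0,-1],[0,0,0,0,0.017,0,-1],[0,0,0,0,0.017,0,-1],[0,0,0,0,0.017,0,-1]]]}}

```text
time: 21.4
tool_pos: [0.4596, -0.082, 0.2079]
ee_rot: [0.708, -0.706, -0.01, 0.012]
ft_force: [0.3, 0.3, -0.7]
finger_gap: 0.0857
```

```bash
python3 - <<'E'
from h import *
im,M=look('w8'); print(proj('wrist',[[.453,-.069,.072]],M))
hsv=cv2.cvtColor(im,cv2.COLOR_BGR2HSV)
snap('side','s8')
E
```

```text
t 21.45 tcp [ 0.4596 -0.0821  0.2077] yaw 1.76 F [0.7 0.2 0.2]
[[307.11694943 174.14210129]]
```

View pics/w8.png

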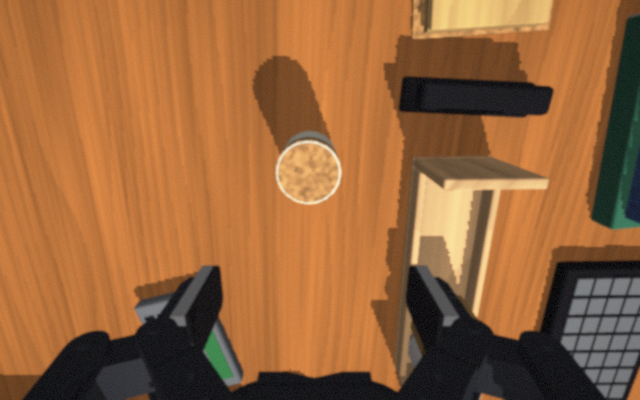

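View pics/s8.png

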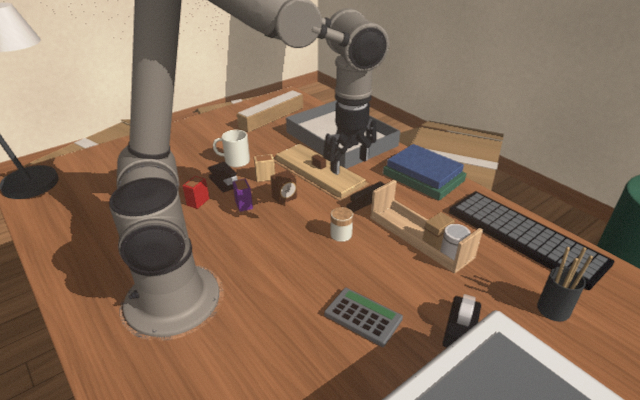

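The jar's top is centred at (308.5,172), so the jar is at about (0.454,-0.067). I grasp it.

Request:
{"method": "drive_tool", "body": {"deltas": [[[0,0,0,-0.005,0.0145,-0.02,-1],[0,0,0,-0.0055,0.0145,-0.06,-1],[0,0,0,-0.0055,0.0145,-0.1,-1],[0,0,0,-0.0055,0.0145,-0.14,-1],[0,0,0,-0.0055,0.0145,-0.165,-1],[0,0,0,-0.0055,0.0145,-0.177,-1],[0,0,0,-0.0055,0.0145,-0.179,-1],[0,0,0,-0.0055,0.0145,-0.179,1],[0,0,0,-0.0055,0.0145,-0.179,1],[0,0,0,-0.0055,0.0145,-0.179,1],[0,0,0,-0.0055,0.0145,-0.179,1],[0,0,0,-0.0055,0.0145,-0.179,1]]]}}

```text
time: 22.7
tool_pos: [0.4546, -0.0679, 0.0296]
ee_rot: [0.708, -0.706, -0.011, 0.011]
ft_force: [-0.7, -1.1, 5.6]
finger_gap: 0.0566
```

Request:
{"method": "drive_tool", "body": {"deltas": [[[0,0,0,0,0,0.005,1],[0,0,0,0,0,0.03,1],[0,0,0,0,0,0.07,1],[0,0,0,0,-0.01,0.11,1],[0,0,0,0.02,-0.03,0.14,1],[0,0,0,0.05,-0.05,0.15,1],[0,0,0,0.09,-0.08,0.15,1],[0,0,0,0.12,-0.11,0.15,1],[0,0,0,0.15,-0.13,0.15,1],[0,0,0,0.1595,-0.13,0.15,1],[0,0,0,0.1595,-0.13,0.15,1],[0,0,0,0.1595,-0.13,0.15,1]]]}}

```text
time: 23.9
tool_pos: [0.6133, -0.1973, 0.179]
ee_rot: [0.708, -0.706, -0.01, 0.012]
ft_force: [-0.1, -0.0, -2.8]
finger_gap: 0.0569
```

Request:
{"method": "drive_tool", "body": {"deltas": [[[0,0,0,0.001,0,-0.03,1],[0,0,0,0.001,0,-0.06,1],[0,0,0,0.001,0,-0.09,1],[0,0,0,0.001,0,-0.115,1],[0,0,0,0.001,0,-0.13,1],[0,0,0,0.001,0,-0.138,1],[0,0,0,0.001,0,-0.1405,1],[0,0,0,0.001,0,-0.1415,1],[0,0,0,0.001,-0.002,-0.1415,1],[0,0,0,0.001,-0.004,-0.1415,1],[0,0,0,0.001,-0.004,-0.1415,1]]]}}

```text
time: 25.0
tool_pos: [0.6146, -0.2019, 0.0382]
ee_rot: [0.708, -0.706, -0.01, 0.011]
ft_force: [0.1, 0.2, -2.7]
finger_gap: 0.0572
```

Request:
{"method": "drive_tool", "body": {"deltas": [[[0,0,0,0,-0.001,0,1],[0,0,0,0,-0.002,-0.001,1],[0,0,0,0,-0.003,-0.001,1],[0,0,0,0,-0.003,-0.001,1],[0,0,0,0,-0.003,-0.001,1]]]}}

```text
time: 25.5
tool_pos: [0.6146, -0.2048, 0.0372]
ee_rot: [0.708, -0.706, -0.01, 0.011]
ft_force: [-0.5, 1.0, -1.8]
finger_gap: 0.0568
```

Request:
{"method": "drive_tool", "body": {"deltas": [[[0,0,0,0,-0.001,0,1],[0,0,0,0,-0.002,0,1],[0,0,0,0,-0.003,0,1],[0,0,0,0,-0.003,0,1],[0,0,0,0,-0.003,0,1]]]}}

```text
time: 26.0
tool_pos: [0.6145, -0.2049, 0.0372]
ee_rot: [0.71, -0.704, -0.01, 0.012]
ft_force: [-1.1, 10.1, 1.2]
finger_gap: 0.057
```

Request:
{"method": "drive_tool", "body": {"deltas": [[[0,0,0,0,0.001,-0.001,1],[0,0,0,0,0.001,-0.0015,0.3],[0,0,0,0,0.001,-0.0015,-1],[0,0,0,0,0.001,-0.0015,-1],[0,0,0,0,0,0,-1],[0,0,0,0,0,0.04,-1],[0,0,0,0,0,0.09,-1],[0,0,0,-0.04,0.03,0.14,-1],[0,0,0,-0.08,0.06,0.17,-1],[0,0,0,-0.11,0.1,0.17,-1],[0,0,0,-0.14,0.14,0.17,-1],[0,0,0,-0.16,0.18,0.17,-1]]]}}

```text
time: 27.2
tool_pos: [0.4627, -0.0403, 0.2079]
ee_rot: [0.709, -0.705, -0.011, 0.011]
ft_force: [0.2, 1.1, 0.1]
finger_gap: 0.0853
```

Request:
{"method": "drive_tool", "body": {"deltas": [[[0,0,0,-0.01,0.04,0,-1],[0,0,0,-0.02,0.08,0,-1],[0,0,0,-0.025,0.12,0,-1],[0,0,0,-0.025,0.16,0,-1],[0,0,0,-0.025,0.189,0,-1],[0,0,0,-0.025,0.189,0,-1],[0,0,0,-0.025,0.189,0,-1],[0,0,0,-0.025,0.189,0,-1]]]}}

```text
time: 28.0
tool_pos: [0.4378, 0.1478, 0.208]
ee_rot: [0.709, -0.705, -0.01, 0.01]
ft_force: [-0.0, 0.4, -0.6]
finger_gap: 0.0853
```

```bash
python3 - <<'E'
from h import *
im,M=look('w9'); print(proj('wrist',[[.4294,.1638,.076]],M))
snap('side','s9')
E
```

```text
t 28.05 tcp [0.4379 0.1477 0.208 ] yaw 1.63 F [-0.1  0.5 -0.2]
[[304.66415656 172.2539242 ]]
```

View pics/w9.png

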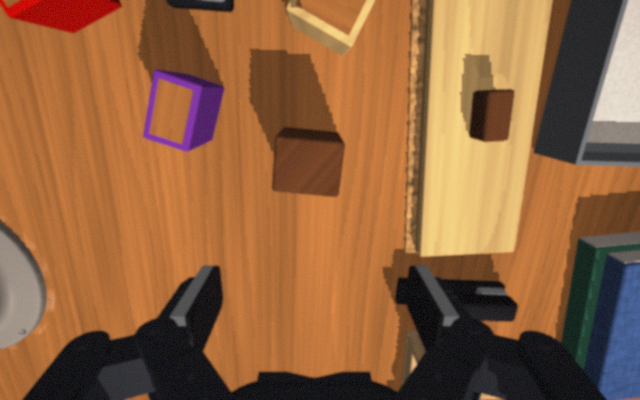

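View pics/s9.png

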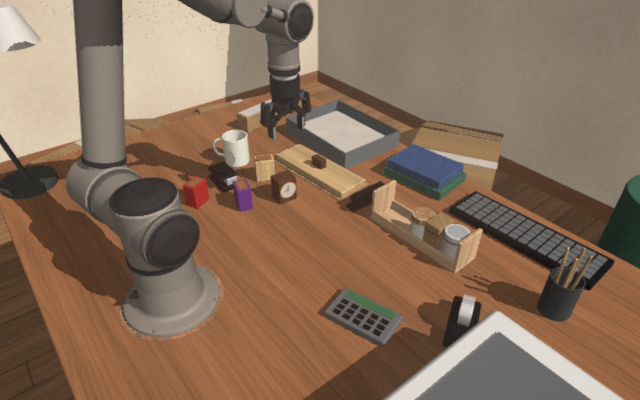

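Jar, card box and tin form a row in the box. I zoom in on the clock at (309,165).

```bash
python3 - <<'E'
from h import *
im=cv2.imread('pics/w9.png'); cv2.imwrite('pics/w9c.png',cv2.resize(im[110:210,250:380],None,fx=6,fy=6,interpolation=cv2.INTER_CUBIC))
E
```

```text
(no output)
```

View pics/w9c.png

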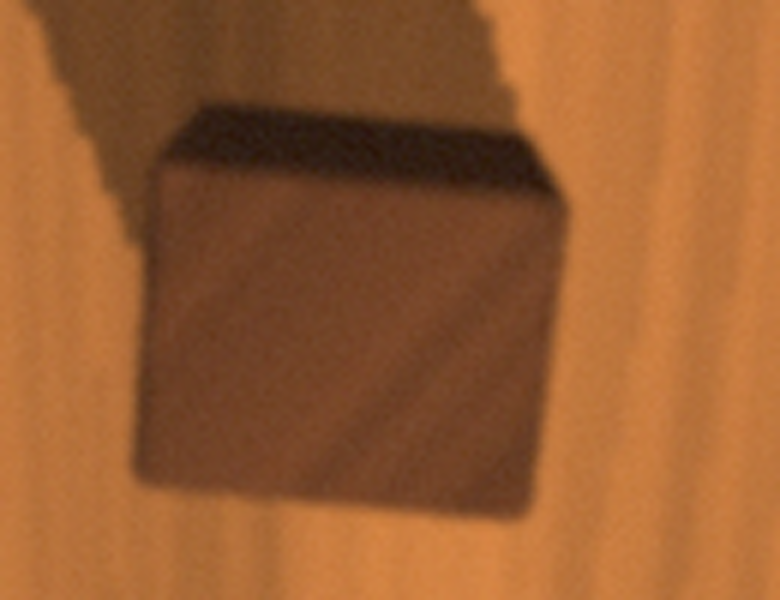

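```bash
python3 - <<'E'
from h import *
p=np.array([(158,165),(567,203),(528,520),(135,485)])/6+[250,110]
P=ray('wrist',p,.076)[:,:2];e=np.roll(P,-1,0)-P
print(P.mean(0),np.linalg.norm(e,axis=1),np.degrees(np.arctan2(e[:,1],e[:,0])),state()['tool_pos'])
E
```

```text
[0.43215298 0.16758325] [0.05769763 0.047144   0.05845472 0.04708566] [ -3.63720554 -93.7016349  176.29880992  85.37703017] [0.43789566 0.147651   0.20799773]
```

Request:
{"method": "drive_tool", "body": {"deltas": [[[0,0,-0.096,-0.006,0.02,-0.02,-1],[0,0,-0.096,-0.006,0.02,-0.06,-1],[0,0,-0.096,-0.006,0.02,-0.1,-1],[0,0,-0.096,-0.006,0.02,-0.14,-1],[0,0,-0.096,-0.006,0.02,-0.165,-1],[0,0,-0.096,-0.006,0.02,-0.177,-1],[0,0,-0.096,-0.006,0.02,-0.179,-1],[0,0,-0.096,-0.006,0.02,-0.179,1],[0,0,-0.096,-0.006,0.02,-0.179,1],[0,0,-0.096,-0.006,0.02,-0.179,1],[0,0,-0.096,-0.006,0.02,-0.179,1],[0,0,-0.096,-0.006,0.02,-0.179,1]]]}}

```text
time: 29.3
tool_pos: [0.4327, 0.1676, 0.0301]
ee_rot: [0.709, -0.704, 0.023, -0.025]
ft_force: [-0.4, -1.3, 6.1]
finger_gap: 0.0596
```

Request:
{"method": "drive_tool", "body": {"deltas": [[[0,0,0,0,0,0.005,1],[0,0,0,0,0,0.03,1],[0,0,0,0,0,0.07,1],[0,0,0,0,-0.01,0.11,1],[0,0,0.106,0.02,-0.03,0.14,1],[0,0,0.106,0.04,-0.07,0.15,1],[0,0,0.106,0.06,-0.11,0.15,1],[0,0,0.106,0.08,-0.15,0.15,1],[0,0,0.106,0.1,-0.19,0.15,1],[0,0,0.106,0.12,-0.23,0.15,1],[0,0,0.106,0.14,-0.26,0.15,1],[0,0,0.106,0.15,-0.28,0.15,1]]]}}

```text
time: 30.5
tool_pos: [0.5835, -0.1149, 0.1799]
ee_rot: [0.709, -0.705, -0.014, 0.012]
ft_force: [0.1, 0.4, -2.8]
finger_gap: 0.0597
```

Request:
{"method": "drive_tool", "body": {"deltas": [[[0,0,0,0.0285,-0.028,0,1],[0,0,0,0.0285,-0.028,0,1],[0,0,0,0.0285,-0.028,0,1],[0,0,0,0.0285,-0.028,0,1]]]}}

```text
time: 30.9
tool_pos: [0.6113, -0.142, 0.1797]
ee_rot: [0.709, -0.704, -0.013, 0.013]
ft_force: [0.1, -0.2, -1.9]
finger_gap: 0.0595
```

```bash
python3 - <<'E'
from h import *
im,M=look('w10')
b=np.array([.6142,-.205]);X=np.array([.0358,-.9994]);Y=np.array([.9994,.0358])
for x,y,z in((-.1,-.035,.03),(-.1,.035,.03),(-.134,.043,.094),(-.134,-.043,.094),(-.144,.043,.094),(-.144,-.043,.094)): print(x,y,proj('wrist',[list(b+X*x+Y*y)+[z]],M).round(1))
E
```

```text
t 30.95 tcp [ 0.6113 -0.1419  0.18  ] yaw 2.13 F [ 0.4  0.5 -2.8]
-0.1 -0.035 [[275.6 145.2]]
-0.1 0.035 [[353.3 145.3]]
-0.134 0.043 [[377.9 110. ]]
-0.134 -0.043 [[251.7 109.8]]
-0.144 0.043 [[378.9  94.5]]
-0.144 -0.043 [[250.8  94.3]]
```

View pics/w10.png

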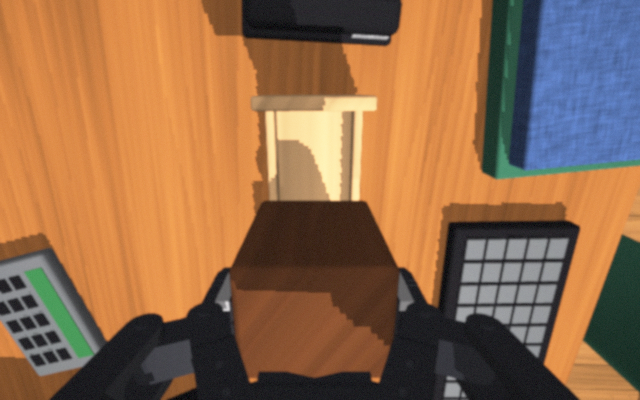

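The near end wall (rows 96–110, columns 251–377) matches the prediction. I lower the clock.

Request:
{"method": "drive_tool", "body": {"deltas": [[[0,0,0,0.001,-0.001,-0.03,1],[0,0,0,0.001,-0.001,-0.06,1],[0,0,0,0.001,-0.001,-0.09,1],[0,0,0,0.001,-0.001,-0.115,1],[0,0,0,0.001,-0.001,-0.13,1],[0,0,0,0.001,-0.001,-0.138,1],[0,0,0,0.001,-0.001,-0.141,1],[0,0,0,0.001,-0.001,-0.142,1],[0,0,0,0.001,-0.003,-0.142,1],[0,0,0,0.001,-0.005,-0.142,1],[0,0,0,0.001,-0.005,-0.142,1]]]}}

```text
time: 32.05
tool_pos: [0.6127, -0.1474, 0.0387]
ee_rot: [0.709, -0.705, -0.014, 0.012]
ft_force: [0.4, 0.3, -2.9]
finger_gap: 0.0592
```

Request:
{"method": "drive_tool", "body": {"deltas": [[[0,0,0,0,-0.001,0,1],[0,0,0,0,-0.002,-0.001,1],[0,0,0,0,-0.003,-0.001,1],[0,0,0,0,-0.003,-0.001,1],[0,0,0,0,-0.003,-0.001,1]]]}}

```text
time: 32.55
tool_pos: [0.6127, -0.1504, 0.0376]
ee_rot: [0.709, -0.705, -0.014, 0.012]
ft_force: [-0.2, -0.1, -2.5]
finger_gap: 0.0597
```

Request:
{"method": "drive_tool", "body": {"deltas": [[[0,0,0,0,-0.001,0,1],[0,0,0,0,-0.002,0,1],[0,0,0,0,-0.003,0,1],[0,0,0,0,-0.003,0,1],[0,0,0,0,-0.003,0,1]]]}}

```text
time: 33.05
tool_pos: [0.6126, -0.1516, 0.0377]
ee_rot: [0.71, -0.704, -0.014, 0.012]
ft_force: [0.3, 7.1, -0.2]
finger_gap: 0.0593
```

Request:
{"method": "drive_tool", "body": {"deltas": [[[0,0,0,0,0.001,-0.001,1],[0,0,0,0,0.001,-0.001,0.3],[0,0,0,0,0.001,-0.001,-1],[0,0,0,0,0.001,-0.001,-1],[0,0,0,0,0,0,-1],[0,0,0,0,0,0.04,-1],[0,0,0,0,0,0.09,-1],[0,0,0,-0.03,0.03,0.14,-1],[0,0,0,-0.06,0.07,0.17,-1],[0,0,0,-0.09,0.11,0.17,-1],[0,0,0,-0.11,0.15,0.17,-1],[0,0,0,-0.13,0.19,0.17,-1]]]}}

```text
time: 34.25
tool_pos: [0.4859, 0.0311, 0.2087]
ee_rot: [0.71, -0.704, -0.014, 0.011]
ft_force: [0.1, 1.3, 0.3]
finger_gap: 0.0855
```

Request:
{"method": "drive_tool", "body": {"deltas": [[[0,0,0,-0.01,0.04,0,-1],[0,0,0,-0.02,0.08,0,-1],[0,0,0,-0.03,0.12,0,-1],[0,0,0,-0.036,0.16,0,-1],[0,0,0,-0.036,0.2,0,-1],[0,0,0,-0.036,0.23,0,-1],[0,0,0,-0.036,0.235,0,-1],[0,0,0,-0.036,0.235,0,-1],[0,0,0,-0.036,0.235,0,-1]]]}}

```text
time: 35.15
tool_pos: [0.4499, 0.2652, 0.2088]
ee_rot: [0.71, -0.704, -0.014, 0.011]
ft_force: [-0.3, -0.1, 0.2]
finger_gap: 0.0859
```

```bash
python3 - <<'E'
from h import *
im,M=look('w11'); p=proj('wrist',[[.447,.292,.072]],M)[0].round().astype(int);print(p)
x0=p[0]-65;y0=max(0,p[1]-50);print(x0,y0)
cv2.imwrite('pics/w11c.png',cv2.resize(im[y0:y0+100,x0:x0+130],None,fx=6,fy=6,interpolation=cv2.INTER_CUBIC))
E
```

```text
t 35.2 tcp [0.45   0.2649 0.2088] yaw 1.99 F [ 0.3  0.2 -0.3]
[311 159]
246 109
```

View pics/w11.png

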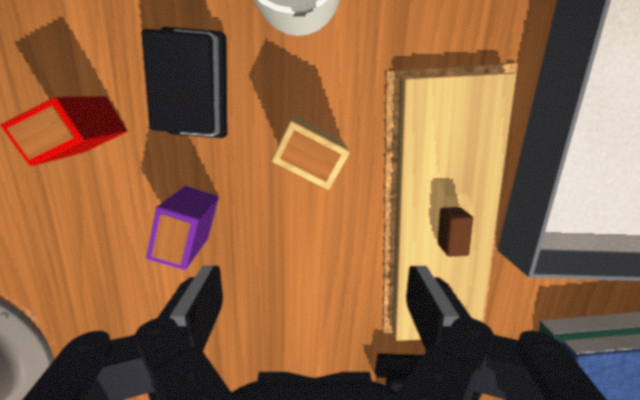

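View pics/w11c.png

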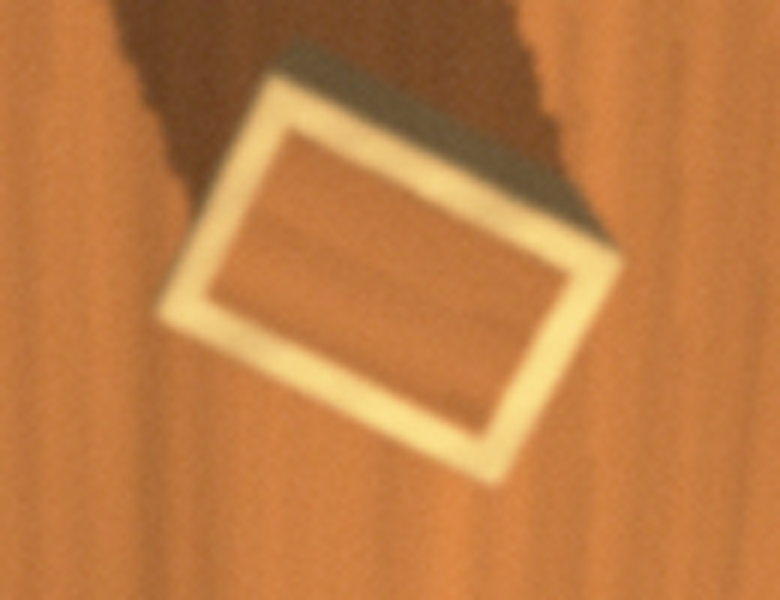

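```bash
python3 - <<'E'
from h import *
p=np.array([(272,75),(622,260),(495,488),(158,312)])/6+[246,109]
P=ray('wrist',p,.072)[:,:2];e=np.roll(P,-1,0)-P
print(P.mean(0),np.linalg.norm(e,axis=1),np.degrees(np.arctan2(e[:,1],e[:,0])),state()['tool_pos'])
E
```

```text
[0.44694462 0.29388424] [0.05646456 0.03877452 0.05633699 0.03788294] [ -25.53454861 -115.47256899  153.55826666   64.73251017] [0.45004796 0.26493572 0.2088119 ]
```

The light wood case is at (0.447,0.294), 56×38 mm measured, with its width axis at −26°. I turn and grasp.

Request:
{"method": "drive_tool", "body": {"deltas": [[[0,0,-0.489,-0.003,0.029,0,-1],[0,0,-0.489,-0.003,0.029,-0.03,-1],[0,0,-0.489,-0.003,0.029,-0.05,-1],[0,0,-0.489,-0.003,0.029,-0.08,-1],[0,0,-0.489,-0.003,0.029,-0.12,-1],[0,0,-0.489,-0.003,0.029,-0.155,-1],[0,0,-0.489,-0.003,0.029,-0.173,-1],[0,0,-0.489,-0.003,0.029,-0.179,-1],[0,0,-0.489,-0.003,0.029,-0.179,-1]]]}}

```text
time: 36.1
tool_pos: [0.4472, 0.293, 0.0296]
ee_rot: [0.691, -0.687, 0.158, -0.162]
ft_force: [-0.5, 0.5, 0.3]
finger_gap: 0.0852
```

Request:
{"method": "drive_tool", "body": {"deltas": [[[0,0,0,0,0,0,1],[0,0,0,0,0,0,1],[0,0,0,0,0,0,1],[0,0,0,0,0,0,1],[0,0,0,0,0,0,1],[0,0,0,0,0,0,1]]]}}

```text
time: 36.7
tool_pos: [0.4481, 0.2934, 0.0312]
ee_rot: [0.691, -0.686, 0.157, -0.163]
ft_force: [-0.5, -0.1, 6.4]
finger_gap: 0.0573
```

Request:
{"method": "drive_tool", "body": {"deltas": [[[0,0,0,0,0,0.005,1],[0,0,0,0,0,0.03,1],[0,0,0,0,0,0.07,1],[0,0,0,0,0,0.11,1],[0,0,0.15,0,-0.02,0.14,1],[0,0,0.29,0.02,-0.05,0.15,1],[0,0,0.43,0.04,-0.09,0.15,1],[0,0,0.489,0.06,-0.13,0.15,1],[0,0,0.489,0.08,-0.17,0.15,1],[0,0,0.489,0.1,-0.21,0.15,1],[0,0,0.489,0.12,-0.25,0.15,1],[0,0,0.489,0.14,-0.29,0.15,1]]]}}

```text
time: 37.9
tool_pos: [0.5885, 0.0017, 0.1816]
ee_rot: [0.71, -0.704, -0.014, 0.01]
ft_force: [0.8, 0.8, -1.4]
finger_gap: 0.0572
```

```bash
python3 - <<'E'
from h import *
s,Rm=tool();print(s['tool_pos'],np.degrees(np.arctan2(Rm[1,0],Rm[0,0])))
E
```

```text
[0.5884728  0.0016567  0.18163144] 1.918225745200835
```

Request:
{"method": "drive_tool", "body": {"deltas": [[[0,0,0,0.005,-0.04,0,1],[0,0,0,0.015,-0.08,0,1],[0,0,0,0.022,-0.1015,0,1],[0,0,0,0.022,-0.1015,0,1],[0,0,0,0.022,-0.1015,0,1],[0,0,0,0.022,-0.1015,0,1]]]}}

```text
time: 38.5
tool_pos: [0.6101, -0.0987, 0.1817]
ee_rot: [0.71, -0.704, -0.014, 0.01]
ft_force: [-1.4, -0.1, -2.0]
finger_gap: 0.0576
```

```bash
python3 - <<'E'
from h import *
im,M=look('w12')
b=np.array([.6142,-.2055]);X=np.array([.0358,-.9994]);Y=np.array([.9994,.0358])
for x,y,z in((-.134,.043,.094),(-.134,-.043,.094)): print(x,y,proj('wrist',[list(b+X*x+Y*y)+[z]],M).round(1))
snap('side','s12')
E
```

```text
t 38.55 tcp [ 0.6102 -0.0986  0.1818] yaw 1.99 F [-0.5  0.  -1.9]
-0.134 0.043 [[372.2 172.2]]
-0.134 -0.043 [[254.5 172.4]]
```

View pics/w12.png

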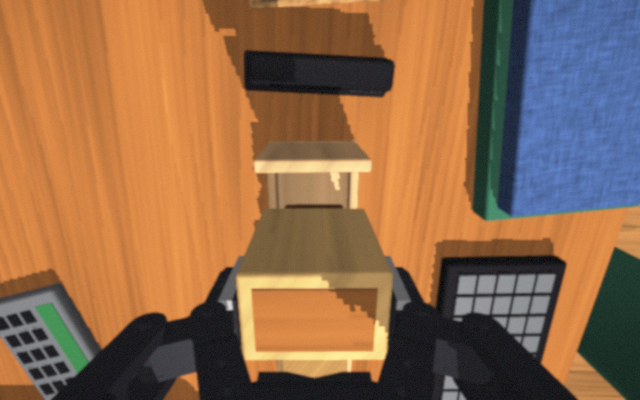

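View pics/s12.png

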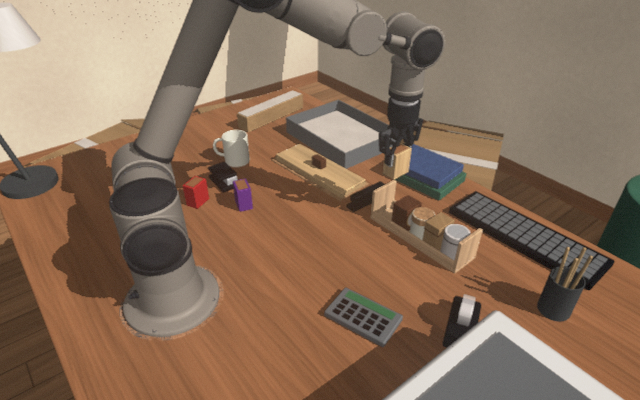

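Wall and gap look as expected, so I lower the domino case.

Request:
{"method": "drive_tool", "body": {"deltas": [[[0,0,0,0,-0.0005,-0.03,1],[0,0,0,0,-0.0005,-0.06,1],[0,0,0,0,-0.0005,-0.09,1],[0,0,0,0,-0.0005,-0.115,1],[0,0,0,0,-0.0005,-0.13,1],[0,0,0,0,-0.0005,-0.138,1],[0,0,0,0,-0.0005,-0.141,1],[0,0,0,0,-0.0005,-0.1425,1],[0,0,0,0,-0.002,-0.1425,1],[0,0,0,0,-0.005,-0.1425,1],[0,0,0,0,-0.005,-0.1425,1]]]}}

```text
time: 39.7
tool_pos: [0.6107, -0.1042, 0.0401]
ee_rot: [0.71, -0.704, -0.015, 0.01]
ft_force: [0.7, 0.7, -1.3]
finger_gap: 0.0574
```

Request:
{"method": "drive_tool", "body": {"deltas": [[[0,0,0,0,-0.001,0,1],[0,0,0,0,-0.002,-0.001,1],[0,0,0,0,-0.003,-0.001,1],[0,0,0,0,-0.003,-0.001,1],[0,0,0,0,-0.003,-0.001,1]]]}}

```text
time: 40.2
tool_pos: [0.6108, -0.1062, 0.0393]
ee_rot: [0.711, -0.703, -0.015, 0.01]
ft_force: [-0.8, 5.1, -0.8]
finger_gap: 0.058
```

Snug. I set it down, release, and go up and across to the lid.

Request:
{"method": "drive_tool", "body": {"deltas": [[[0,0,0,0,0.0005,-0.001,1],[0,0,0,0,0.0005,-0.0025,1],[0,0,0,0,0.0005,-0.0025,0.3],[0,0,0,0,0.0005,-0.0025,-1],[0,0,0,0,0.0005,-0.0025,-1],[0,0,0,0,0.0005,0,-1],[0,0,0,0,0,0.04,-1],[0,0,0,0,0,0.09,-1],[0,0,0,0,0,0.14,-1],[0,0,0,0,0.04,0.17,-1],[0,0,0,0,0.08,0.18,-1],[0,0,0,0,0.12,0.18,-1]]]}}

```text
time: 41.4
tool_pos: [0.6118, 0.0146, 0.2224]
ee_rot: [0.71, -0.704, -0.017, 0.007]
ft_force: [0.4, -0.6, -1.0]
finger_gap: 0.0855
```

Request:
{"method": "drive_tool", "body": {"deltas": [[[0,0,0.05,-0.005,0.04,0,-1],[0,0,0.05,-0.011,0.08,0,-1],[0,0,0.05,-0.011,0.12,0,-1],[0,0,0.05,-0.011,0.16,0,-1],[0,0,0.05,-0.011,0.18,0,-1],[0,0,0.05,-0.011,0.18,0,-1],[0,0,0.05,-0.011,0.18,0,-1]]]}}

```text
time: 42.1
tool_pos: [0.6008, 0.1944, 0.2223]
ee_rot: [0.71, -0.703, -0.034, 0.025]
ft_force: [-0.1, -0.9, -1.0]
finger_gap: 0.0854
```

```bash
python3 - <<'E'
from h import *
im,M=look('w13'); print(proj('wrist',[[.5996,.2142,.055]],M))
im,M=snap('top','t13'); cv2.imwrite('pics/t13c.png',cv2.resize(im[90:310,150:480],None,fx=2.4,fy=2.4,interpolation=cv2.INTER_CUBIC))
E
```

```text
t 42.15 tcp [0.6009 0.1937 0.2223] yaw 4.77 F [ 0.3 -0.6  0.9]
[[312.1777761  160.50444005]]
```

View pics/w13.png

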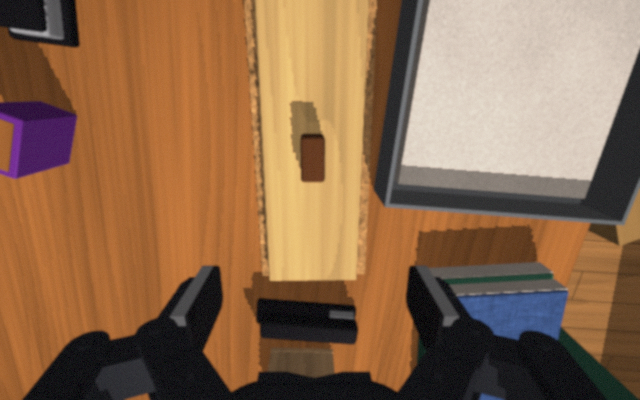

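View pics/t13c.png

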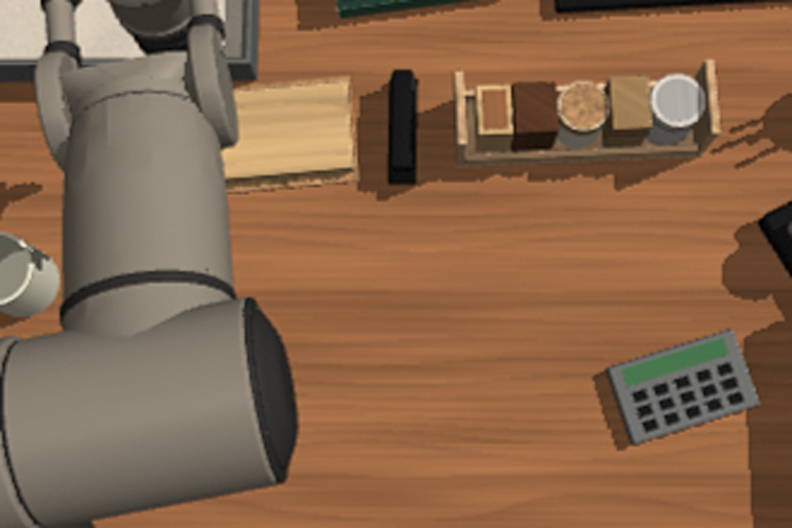

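The row is snug in the box, and the knob at (313,161) is where predicted. I grip the lid.

Request:
{"method": "drive_tool", "body": {"deltas": [[[0,0,0,0,0.0205,-0.03,-1],[0,0,0,0,0.0205,-0.07,-1],[0,0,0,0,0.0205,-0.11,-1],[0,0,0,0,0.0205,-0.15,-1],[0,0,0,0,0.0205,-0.18,-1],[0,0,0,0,0.0205,-0.194,-1],[0,0,0,0,0.0205,-0.1955,-1],[0,0,0,0,0.0205,-0.1955,1],[0,0,0,0,0.0205,-0.1955,1],[0,0,0,0,0.0205,-0.1955,1],[0,0,0,0,0.0205,-0.1955,1],[0,0,0,0,0.0205,-0.1955,1]]]}}

```text
time: 43.4
tool_pos: [0.6015, 0.214, 0.0282]
ee_rot: [0.71, -0.703, -0.034, 0.024]
ft_force: [0.1, -0.7, 5.7]
finger_gap: 0.0232
```

Request:
{"method": "drive_tool", "body": {"deltas": [[[0,0,0,0,0,0,1],[0,0,0,0,0,0.01,1],[0,0,0,0,0,0.03,1],[0,0,0,0,0,0.06,1],[0,0,0,0,0,0.1,1],[0,0,0,0,0,0.14,1],[0,0,0,0,0,0.18,1],[0,0,-0.05,0,-0.02,0.2,1],[0,0,-0.05,0,-0.06,0.2,1],[0,0,-0.05,0,-0.1,0.2,1],[0,0,-0.05,0,-0.14,0.2,1],[0,0,-0.05,0,-0.16,0.2,1]]]}}

```text
time: 44.6
tool_pos: [0.6011, 0.0509, 0.2287]
ee_rot: [0.71, -0.704, -0.016, 0.006]
ft_force: [0.4, 1.1, -2.8]
finger_gap: 0.023
```

```bash
python3 - <<'E'
from h import *
s,Rm=tool();print(s['tool_pos'],np.degrees(np.arctan2(Rm[1,0],Rm[0,0])),Rm.round(4),s['ft_force'],s['finger_gap'])
E
```

```text
[0.60113931 0.05091582 0.22871855] 1.7561330092396255 [[ 0.9994  0.0147 -0.0308]
 [ 0.0306  0.0082  0.9995]
 [ 0.015  -0.9999  0.0078]] [ 0.35317987  1.14142098 -2.77628629] 0.023016228698740974
```

Request:
{"method": "drive_tool", "body": {"deltas": [[[0,0,0.005,0,-0.04,0,1],[0,0,0.005,0.0135,-0.08,0,1],[0,0,0.005,0.0135,-0.12,0,1],[0,0,0.005,0.0135,-0.16,0,1],[0,0,0.005,0.0135,-0.2,0,1],[0,0,0.005,0.0135,-0.24,0,1],[0,0,0.005,0.0135,-0.2565,-0.01,1],[0,0,0.005,0.0135,-0.2565,-0.04,1],[0,0,0.005,0.0135,-0.2565,-0.06,1],[0,0,0.005,0.0135,-0.2565,-0.075,1],[0,0,0.005,0.0135,-0.2565,-0.075,1],[0,0,0.005,0.0135,-0.2565,-0.075,1]]]}}

```text
time: 45.8
tool_pos: [0.6147, -0.2051, 0.154]
ee_rot: [0.71, -0.704, -0.018, 0.008]
ft_force: [0.1, -0.4, -1.1]
finger_gap: 0.0227
```

```bash
python3 - <<'E'
from h import *
im,M=look('w14'); s,Rm=tool();print(Rm.round(4))
im=snap('side','s14')[0]; cv2.imwrite('pics/s14c.png',cv2.resize(im[140:290,340:510],None,fx=4.5,fy=4,interpolation=cv2.INTER_CUBIC))
im=snap('top','t14')[0]; cv2.imwrite('pics/t14c.png',cv2.resize(im[90:190,300:480],None,fx=4.4,fy=4.4,interpolation=cv2.INTER_CUBIC))
E
```

```text
t 45.85 tcp [ 0.6151 -0.2054  0.1547] yaw 2.07 F [-0.3  0.1 -2. ]
[[ 0.9992  0.0159 -0.0362]
 [ 0.036   0.0079  0.9993]
 [ 0.0162 -0.9998  0.0073]]
```

View pics/s14c.png

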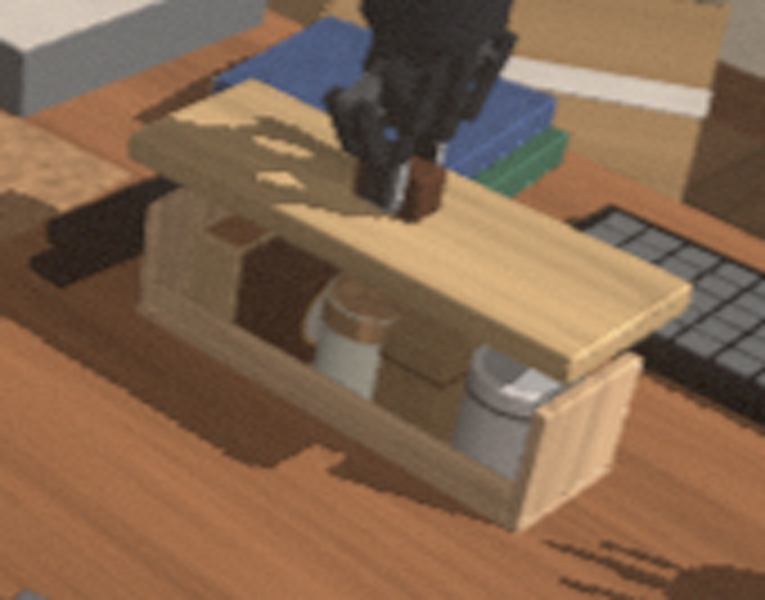

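View pics/w14.png

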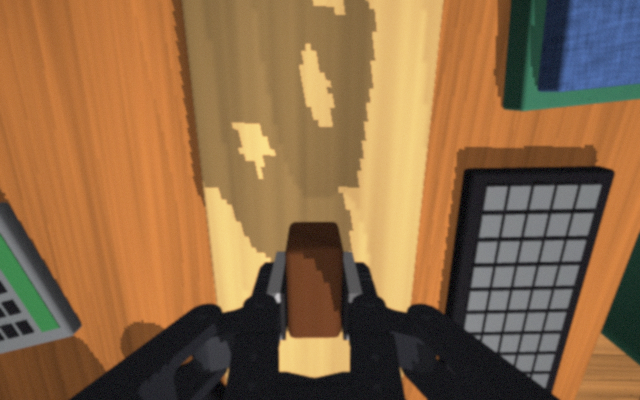

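View pics/t14c.png

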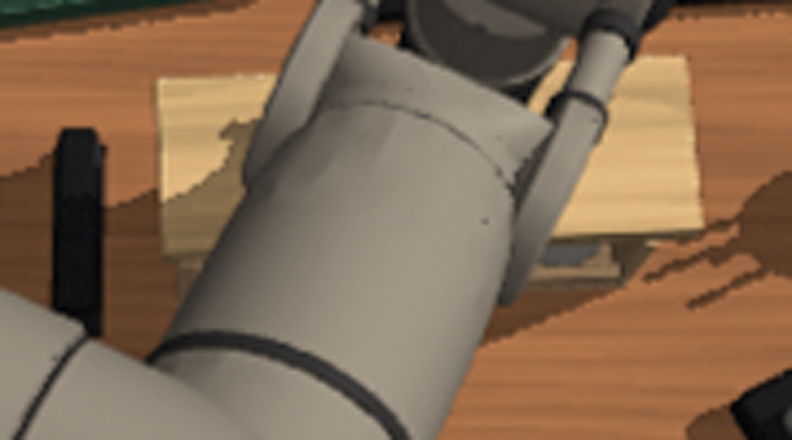

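```bash
python3 - <<'E'
from h import *
p=np.array([(156,80),(687,56),(703,233),(163,253)])/4.4+[300,90]
P=ray('top',p,.1495)[:,:2];e=np.roll(P,-1,0)-P
print(P,P.mean(0),np.linalg.norm(e,axis=1),np.degrees(np.arctan2(e[:,1],e[:,0])))
E
```

```text
[[ 0.66110324 -0.05124346]
 [ 0.67287078 -0.3590115 ]
 [ 0.56589056 -0.36219866]
 [ 0.55627454 -0.05457112]] [ 0.61403478 -0.20675618] [0.30799292 0.10702768 0.3077778  0.1048815 ] [ -87.810358   -178.29354464   91.790405      1.81817185]
```

Per the top view, the lid centre (0.6140,-0.2068) and heading (-88.0°) agree with the box, (0.6134,-0.2072) and -87.95°. I lower it slowly.

Request:
{"method": "drive_tool", "body": {"deltas": [[[0,0,0,-0.0005,0,-0.01,1],[0,0,0,-0.0005,0,-0.02,1],[0,0,0,-0.0005,0,-0.028,1],[0,0,0,-0.0005,0,-0.033,1],[0,0,0,-0.0005,0,-0.037,1],[0,0,0,-0.0005,0,-0.041,1],[0,0,0,-0.0005,0,-0.044,1],[0,0,0,-0.0005,0,-0.044,1]]]}}

```text
time: 46.75
tool_pos: [0.6146, -0.2055, 0.1107]
ee_rot: [0.71, -0.704, -0.019, 0.007]
ft_force: [-0.0, -0.4, -3.3]
finger_gap: 0.0228
```

Request:
{"method": "drive_tool", "body": {"deltas": [[[0,0,0,0,0,-0.001,1],[0,0,0,0,0,-0.002,1],[0,0,0,0,0,-0.003,1],[0,0,0,0,0,-0.004,1],[0,0,0,0,0,-0.0045,1],[0,0,0,0,0,-0.0045,1]]]}}

```text
time: 47.35
tool_pos: [0.6148, -0.2056, 0.1073]
ee_rot: [0.709, -0.705, -0.019, 0.007]
ft_force: [-2.0, 0.8, 4.9]
finger_gap: 0.0228
```

Seated at the predicted height (0.1073 against 0.1072) with contact force. I release and retreat.

Request:
{"method": "drive_tool", "body": {"deltas": [[[0,0,0,0,0,0,0],[0,0,0,0,0,0,-1],[0,0,0,0,0,0,-1],[0,0,0,0,0,0,-1],[0,0,0,0,0,0.03,-1],[0,0,0,0,0,0.07,-1],[0,0,0,0,0,0.11,-1],[0,0,0,-0.04,0.03,0.14,-1],[0,0,0,-0.08,0.07,0.15,-1],[0,0,0,-0.12,0.11,0.15,-1],[0,0,0,-0.15,0.15,0.15,-1],[0,0,0,-0.17,0.19,0.15,-1]]]}}

```text
time: 48.55
tool_pos: [0.4509, -0.0281, 0.2575]
ee_rot: [0.709, -0.705, -0.019, 0.006]
ft_force: [-0.8, 0.9, -0.0]
finger_gap: 0.0852
```

Request:
{"method": "drive_tool", "body": {"deltas": [[[0,0,0,0,0.04,0,-1],[0,0,0,-0.01,0.08,0,-1],[0,0,0,-0.03,0.12,0,-1],[0,0,0,-0.05,0.15,0,-1],[0,0,0,-0.06,0.18,0,-1],[0,0,0,-0.06,0.2,0,-1],[0,0,0,-0.06,0.2,0,-1],[0,0,0,-0.06,0.2,0,-1]]]}}

```text
time: 49.35
tool_pos: [0.3909, 0.1718, 0.2574]
ee_rot: [0.709, -0.705, -0.019, 0.006]
ft_force: [0.0, -0.6, -0.3]
finger_gap: 0.0855
```

```bash
python3 - <<'E'
from h import *
s=state();print(s['time'],s['tool_pos'],s['ft_force'])
im=snap('side','s15')[0]; cv2.imwrite('pics/s15c.png',cv2.resize(im[140:290,340:510],None,fx=4.5,fy=4,interpolation=cv2.INTER_CUBIC))
im=snap('top','t15')[0]; cv2.imwrite('pics/t15c.png',cv2.resize(im[90:310,150:480],None,fx=2.4,fy=2.4,interpolation=cv2.INTER_CUBIC))
E
```

```text
49.35 [0.3908882  0.17178905 0.2574405 ] [ 0.00802201 -0.56492777 -0.3108638 ]
```

View pics/s15c.png

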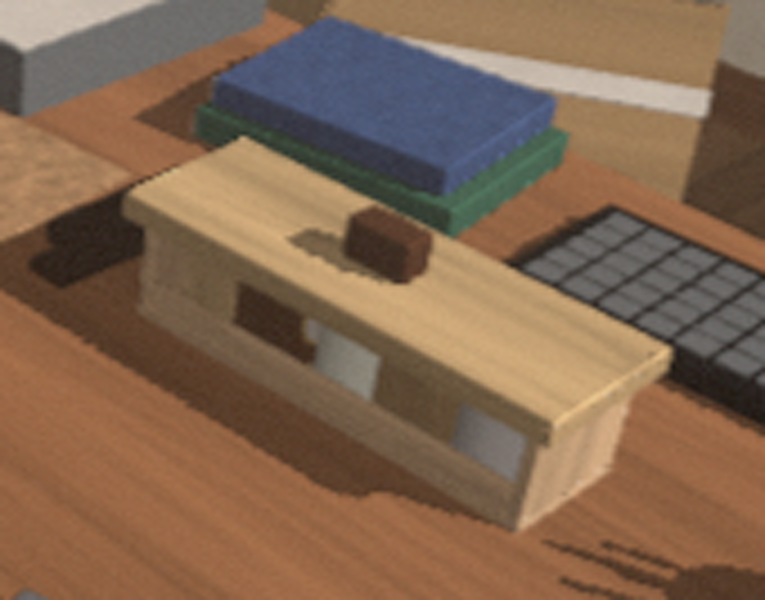

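View pics/t15c.png

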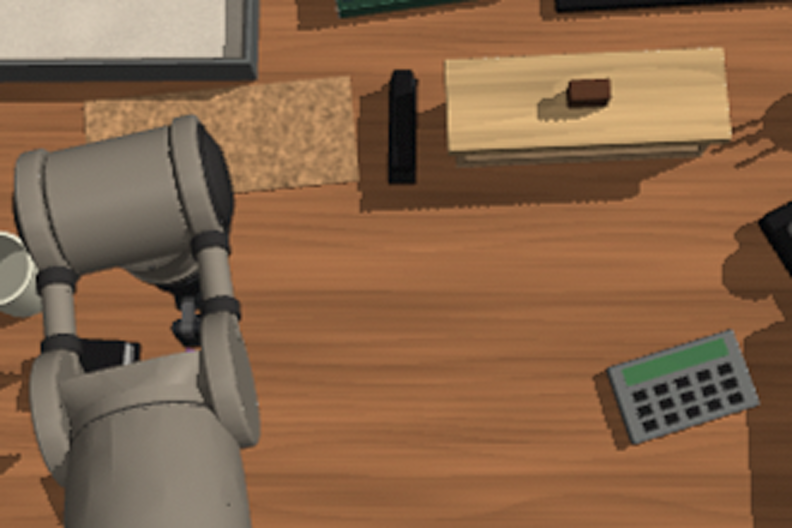

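The lid's corners in the top view match the starting shut position: (446,60), (724,49), (731,138), (449,148). The side view shows it level and fully down, with nothing else moved. I hand in.

```bash
python3 - <<'E'
from station import *
print(hand_in())
E
```

```text
the job is handed in; nothing more can be done
None
```

I carried out the whole task and handed it in at about 50 s; no verdict came back.

- **Lid off:** I lifted it by its knob and laid it flat, knob up, in the middle of the cork mat before packing anything.
- **Packing:** The five keepsakes on the desk stand upright on the box floor in one snug row: tin, card box, jar, clock and domino case. The dictionary was absent. Each was pushed with 5–10 N until it touched the wall or its neighbour, which leaves about 14 mm free at one end.
- **Lid back on:** It seated at the predicted height (tool at 0.1073 m, expected 0.1072 m). In the last top view its corners lie where they were at the start, and the side view shows it level and fully down.
- **Bystanders:** The stapler and calculator were where they started in the last view. The arm partly covered the mug and hole punch, and the tape dispenser was at the edge of that crop. I never reached for any of them. None of the keepsakes appeared to have been knocked before I reached it.
- **Disagreements:** In one oblique view the wrist and top cameras differed by 3–7 mm on where the far end wall was, so I found the wall by touch instead. The tool tilted by about 1° from the pushing, but this did not affect how the lid seated.

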